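Flip the hex key and lever the strap clamp's bolt home

TASK

The steel tube is only loosely held by its strap clamp. Take the big L-shaped hex key out of its wooden stand, turn it over so that its short arm sits fully down in the hexagonal socket of the clamp bolt, and use the long arm as a lever to turn the stiff bolt clockwise until it comes up against its stop. Leave the key sitting in the bolt, let go of it, and do not push the blue-capped bottle or the beaker about.

Things in the scene. Friction and masses are not known exactly. Their poses are not given: they have to be found in the camera images.
- hex_key: Dark steel L-shaped hex key, 16 mm across flats, 0.28 to 0.46 kg. Stands in key_stand at the start, long arm down. Origin: centre of the long arm's end face. The long arm runs along its +z to the bend at 165 mm; from there the short arm runs along its +x, end face 75 mm from the long arm's centreline. Two flats of both arms face its +y and -y: grip there. In use its +x points straight down.
- short_tip (a point): Centre of the end face of the key's short arm: the end that must go into the bolt. Axes as the key's.
- key_bend (a point): Where the centrelines of the key's two arms meet. Axes as the key's. The key's mass centre lies about 57 mm from here along the long arm and 11 mm towards the short one. Seated in the bolt, the long arm swings about 150 mm above the bench: choose one of the six ways to put it in so that it swings clear of the block heater (behind, to the right) and the electrode stand (behind, to the left).
- key_stand: Fixed light wooden block, 75 x 75 mm, 55 mm high; origin: centre of its underside, z up. A hole in the middle of its top, 20.5 mm along x by 17.8 mm along y, 45 mm deep, holds the key's long arm loosely; at the start the short arm points along the block's +x. The key comes out straight up.
- clamp: Fixed strap clamp; origin: centre of the underside of its blue base plate, 130 (x) x 150 (y) x 12 mm, z up. A steel tube, 40 mm in diameter, lies along y at x = +30 mm; a dark steel strap, 105 x 44 mm, top 68 mm up, crosses it along x. The clamp bolt stands up through the strap at x = -18 mm, y = 0; its head's top, about 94 mm up, is the highest point.
- bolt_socket (a point): Centre of the socket's mouth at the top of the bolt head (34 mm in diameter, 24 mm high), z up. Hexagonal socket, 17.2 mm across flats, 17 mm deep, 2 mm lead-in. It turns with the bolt; two flats of the socket face its +y and -y, corners lie along its x. So the key's y axis must lie at a multiple of 60 degrees to this y axis; there are about 4 degrees of play.
- bolt_head (a joint): Turn of the bolt in rad, grows clockwise seen from above. Starts between 0 and 0.35; hard stop (fully tight) at 1.30. Stiff: it takes about 1 N m to move (about 8 N at 120 mm out on the key's long arm) and stays where it is left. Bolt and strap sink less than 3 mm as it turns.
- bottle_blue: Bystander: loose small bottle with blue liquid and blue cap, 54 mm in diameter, 113 mm high, left of the clamp; origin: centre of its underside.
- beaker_water: Bystander: loose glass beaker, 69 x 75 mm, 106 mm high, with an electrode in it, on the left; origin: centre of its underside.

How it is judged:
By the outcome, as a careful person would: the job done as asked, in the order asked, and still so for the second after the job is handed in, with the robot touching nothing.
It also fails if it takes over 58 s, if anything falls off the work surface, if the arm or the gripper's body presses on something with over 40 N, if the wrist force passes 120 N, or if a joint passes its speed limit or range.

ROBOT

A 6-joint arm with a two-finger parallel gripper is mounted at the origin on a cart in front of the work surface, level with it; the furniture and walls round the work are solid. World frame = base frame: x ahead of the robot, y to its left, z up, the work surface at z = 0. Lengths are in m, angles in rad, forces in N, time in s.
With the tool pointing down it reaches from about 0.375 to 0.9 m from the base axis. Payload 3.1 kg.
Tool frame: the origin (TCP) lies midway between the tips of the shut fingers; the grasp point (between the pads) lies 19 mm behind it; z points along the fingers, y is the line along which they close (so a half turn about z gives the same grasp; the last joint's range is limited). The gripper opens to 87 mm and grips with 3 to 60 N. Pads are 19 mm wide; open, the fingers measure 117 mm over their backs; the gripper's body (75 mm by 190 mm) begins 51 mm behind the grasp point.
Start: joints at [-1.357, 0.527, 1.433, -0, 1.181, -0.178], TCP at [0.239, -0.578, 0.223] pointing down, gripper open.
Joint ranges: [-3.08, 3.08], [-0.75, 2.2], [0.22, 2.44], [-1.43, 4.57], [0, 2.65], [-2.85, 2.85]. Speed limits (rad/s): [2.79, 2.79, 3.14, 3.14, 3.14, 3.14].

INTERFACE

Orientations are given as a unit quaternion [x, y, z, w].
In Python, from station import readout, optics, ctrl gives the robot as it stands. The module is installed in compiled form; this text tells all that it offers.
- The arm moves only by the shell command python3 -m creep 'ROWS' [FORCE]. ROWS is JSON, a list of rows, each an object with "linear": the shift along the tool's x, y, z normalised to -1 to 1, where 1 is 1000 mm, a list of three; "delta_rot": the turn, a rotation vector about the tool's x, y, z normalised to -1 to 1, where 1 is 180 degrees, a list of three; "hand": the opening, from 0 (shut) to 1 (fully open). A call has 1 to 5 rows; each row is the pose to reach, as a shift and turn from the pose commanded when the call began, along the tool's axes at that moment, turning the shorter way round; what a row does not reach only later rows make up. A row lasts 1/8 s, in which the tool goes at most 62.5 mm and 10.7 degrees, less where a joint would pass 70% of its speed; a pose out of reach is approached as far as the arm can. A call with a number of a shift or a turn outside -1 to 1 is refused whole. A call with a gripper value outside its range is refused whole. The fingers move at their own pace and stop on an object; FORCE is the grip in N (left out, the last holds). Time passes only in rows, so rows that repeat a pose let the fingers close. It gives the time, the measured TCP pose, the force, the opening and the grip force at its end, in the units of the state.
- readout.state(): the state, without advancing time (a new reading comes with each control period).
- optics.read_camera(name): name is "side" or "top" or "wrist"; returns a dict with "img" (420x560x3 uint8, blue, green, red), "mtx" (3x3 intrinsics, pixels), "pose" (4x4, takes a point from camera to world coordinates). Camera axes: x right, y down, z forward; pixel columns grow to the right and rows downward; lengths in m; the calibration is good to about 2 mm. A picture is of the moment at which its call begins. There is no depth.
- ctrl.job_done(): hands the job in; it is judged then, once.
Trained networks look in a picture, given as the dict that the camera call returned (one of the last four; its "shot" number tells which), for a name from the list of things; names that differ only in an ending like _2 or _b are one class to them, and where a whole thing is asked for, a point or a joint stands for the part that bears it (a point fixed in the world has none). Each returns a list of dicts, best first, with "score" (0 to 1); they miss things now and then, are a little off and sometimes report something else, mostly with a low value. They report only what shows in the picture. A call takes as long as a camera call.
- optics.recognise(label, picture): "extent" ([left, top, right, bottom] in pixels, round what is visible of it).
The state is a dict: "clock": time; "q": joint angles; "qd": joint speeds; "effort": joint torques, N m; "ee_pos": TCP position; "tool_rot": TCP orientation; "contact_force": force on the tool from outside, world axes, zero at the start; "ft_torque": the same for the moment, N m; "grip_width": opening from 0.0 (shut) to 1.0 (fully open); "grip_force": force on a finger pad.
Only numpy, scipy, OpenCV 4.12 (cv2) and the standard library are available. Lean on these libraries where they do the work, as an engineer would, in place of code of your own. Each camera call takes 0.05 s, during which the arm holds its last target. There are 200 camera calls.

## Working session

There is one attempt and no reset: what is moved stays moved. The work goes in short steps, Python scripts to look and compute and a shell command to move; the robot and the scene stay as the last step left them, time stands still between calls to the robot, and variables do not carry over. Pictures are saved under pics/ and viewed, at most 10 in all, crops included, and the job is handed in when it is done.

```bash
mkdir -p pics; python3 - <<'E'
from station import readout, optics
import cv2, numpy as np
np.set_printoptions(precision=4,suppress=True)
s=readout.state(); print(s)
ims=[]
for n in ("side","top"):
    p=optics.read_camera(n); ims.append(p['img']); print(n,p['mtx'].tolist(),p['pose'].tolist())
    for l in ("hex_key","short_tip","key_stand","clamp","bolt_head","bolt_socket","bottle_blue","beaker_water"):
        try:
            r=optics.recognise(l,p); print(l,[(np.round(a['extent']).tolist(),round(a['score'],2)) for a in r[:2]])
        except Exception as e: print(l,e)
    cv2.imwrite(f'pics/{n}0.png',p['img'])
E
```

```text
{'clock': 0.0, 'q': array([-1.3575,  0.5285,  1.4339, -0.    ,  1.1814, -0.1785]), 'qd': array([-0.0001,  0.0006,  0.0007,  0.0008, -0.0008,  0.0021]), 'effort': array([ -0.0002, -44.0043, -17.6591,   0.0632,   0.0584,  -0.0002]), 'ee_pos': array([ 0.2385, -0.5769,  0.2216]), 'tool_rot': array([ 0.9809,  0.1946, -0.    , -0.0011]), 'contact_force': array([-0.3332,  0.6968,  0.2741]), 'ft_torque': array([0.0327, 0.0079, 0.0015]), 'grip_force': 0.0, 'grip_width': 0.9996438135240846}
side [[515.8779673739984, 0.0, 280.93846012886985], [0.0, 515.8779673739984, 206.40662406376234], [0.0, 0.0, 1.0]] [[-0.9853782902757586, -0.06814472458537758, 0.15615992304175144, 0.24415966964274524], [-0.17002379870979356, 0.4525842924904082, -0.8753624198372054, 1.0535140322876988], [-0.011024197273011623, -0.8891140279526242, -0.45755296127590095, 0.7153643869966461], [0.0, 0.0, 0.0, 1.0]]
hex_key [([275.0, 146.0, 304.0, 187.0], 0.73)]
short_tip [([272.0, 143.0, 306.0, 184.0], 0.73)]
key_stand [([287.0, 178.0, 315.0, 207.0], 0.76), ([273.0, 146.0, 301.0, 186.0], 0.44)]
clamp [([257.0, 206.0, 310.0, 250
[... 273 characters left out ...]
9.6059938948138, 203.46324766533706], [0.0, 0.0, 1.0]] [[-0.00617929782332034, -0.9980730287661231, 0.061741764860003566, 0.36772265307886604], [-0.9999684212008381, 0.0058588781169601825, -0.005369371314556635, -0.12479747613120969], [0.0049972872154487175, -0.06177299407368778, -0.9980777145711943, 1.478477460163798], [0.0, 0.0, 0.0, 1.0]]
hex_key [([354.0, 179.0, 367.0, 214.0], 0.68)]
short_tip [([352.0, 178.0, 367.0, 208.0], 0.53)]
key_stand [([342.0, 195.0, 379.0, 226.0], 0.87)]
clamp [([244.0, 180.0, 299.0, 230.0], 0.66)]
bolt_head []
bolt_socket [([354.0, 173.0, 368.0, 212.0], 0.22)]
bottle_blue [([176.0, 226.0, 197.0, 242.0], 0.72)]
beaker_water [([138.0, 218.0, 171.0, 246.0], 0.78)]
```

View pics/side0.png

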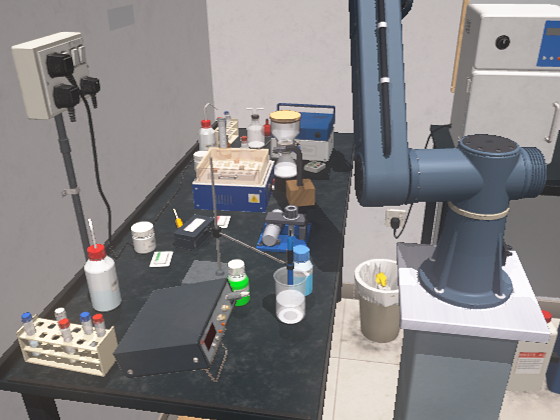

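View pics/top0.png

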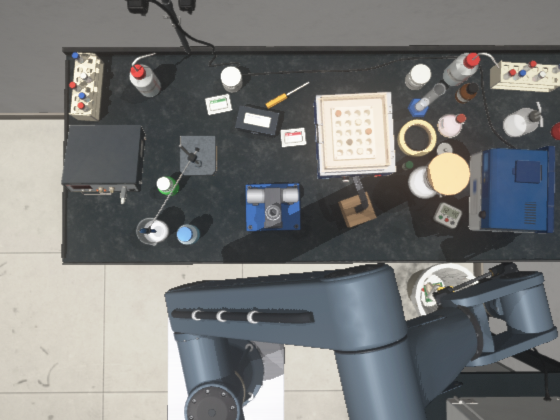

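```bash
cat > h.py <<'E'
from station import readout, optics, ctrl
import cv2, numpy as np
from scipy.spatial.transform import Rotation as R
np.set_printoptions(precision=4,suppress=True)
def ray(p,uv):
    d=np.linalg.inv(p['mtx'])@[uv[0],uv[1],1]; d=p['pose'][:3,:3]@d
    return p['pose'][:3,3],d/np.linalg.norm(d)
def tri(*pu):
    A=np.zeros((3,3));b=np.zeros(3)
    for p,uv in pu:
        c,d=ray(p,uv);M=np.eye(3)-np.outer(d,d);A+=M;b+=M@c
    return np.linalg.solve(A,b)
def onz(p,uv,z):
    c,d=ray(p,uv);return c+d*(z-c[2])/d[2]
def proj(p,X):
    c=p['pose'][:3,:3].T@(np.asarray(X)-p['pose'][:3,3]);u=p['mtx']@c;return u[:2]/u[2]
def go(pos,rot=None):
    s=readout.state();q=R.from_quat(s['tool_rot']);d=q.inv().apply(np.asarray(pos)-s['ee_pos'])
    r=np.zeros(3) if rot is None else (q.inv()*rot).as_rotvec()/np.pi
    print('linear',d.round(4),'rot',r.round(4),'deg',np.linalg.norm(r)*180)
def st():
    s=readout.state()
    for k in('clock','q','ee_pos','tool_rot','contact_force','ft_torque','grip_width','grip_force'):print(k,s[k])
    print(R.from_quat(s['tool_rot']).as_matrix())
def det(p,l,n=1):
    r=optics.recognise(l,p);
    for a in r[:n]:print(l,np.round(a['extent']),round(a['score'],2))
    return r
def mid(e,fx=.5,fy=.5):return (e[0]+fx*(e[2]-e[0]),e[1]+fy*(e[3]-e[1]))
E
python3 - <<'E'
from h import *
a=optics.read_camera('side');b=optics.read_camera('top')
# side / top pixel pairs
print('bolt',tri((a,(291,211)),(b,(272,212))))
print('stand top ctr',onz(b,(358,211),.055),onz(a,(301,187),.055))
print('bottle',tri((a,(302,248)),(b,(186.5,234))))
print('heater corner',[onz(b,uv,.1) for uv in((318,177),(395,175))])
print('rod',onz(b,(190,155),.15),onz(b,(153,232),.11))
go((.37,-.30,.34))
E
```

```text
bolt [ 0.4301 -0.1307  0.0848]
stand top ctr [ 0.4341 -0.3623  0.055 ] [ 0.4314 -0.3449  0.055 ]
bottle [0.3724 0.0897 0.1117]
heater corner [array([ 0.5217, -0.2514,  0.1   ]), array([ 0.5258, -0.4533,  0.1   ])]
rod [0.5738 0.0759 0.15  ] [0.3805 0.1766 0.11  ]
linear [ 0.2274 -0.2064 -0.1174] rot [0. 0. 0.] deg 0.0
```

```bash
python3 -m creep '[{"linear":[0,0,-0.1],"delta_rot":[0,0,0],"hand":1},{"linear":[0.227,-0.206,-0.117],"delta_rot":[0,0,0],"hand":1},{"linear":[0.227,-0.206,-0.117],"delta_rot":[0,0,0],"hand":1},{"linear":[0.227,-0.206,-0.117],"delta_rot":[0,0,0],"hand":1},{"linear":[0.227,-0.206,-0.117],"delta_rot":[0,0,0],"hand":1}]' && python3 -m creep '[{"linear":[0,0,0],"delta_rot":[0,0,0],"hand":1}]'
python3 - <<'E'
from h import *
st();p=optics.read_camera('wrist');print(p['mtx'].tolist(),p['pose'])
for l in ("hex_key","key_stand","clamp","bolt_head","bolt_socket"):det(p,l,2)
cv2.imwrite('pics/w1.png',p['img'])
E
```

```text
clock: 1.62
ee_pos: [0.3446, -0.3534, 0.3293]
tool_rot: [0.981, 0.194, 0.0, 0.0]
contact_force: [0.4, 0.0, -0.1]
grip_width: 1.0
grip_force: 0.0
clock: 1.75
ee_pos: [0.3453, -0.3515, 0.33]
tool_rot: [0.98, 0.197, 0.001, 0.0]
contact_force: [0.2, -0.8, -0.1]
grip_width: 1.001
grip_force: 0.0
clock 1.75
q [-1.022   0.2248  1.6087  0.0008  1.3071  0.1513]
ee_pos [ 0.3453 -0.3515  0.33  ]
tool_rot [0.9803 0.1974 0.0006 0.0003]
contact_force [ 0.2239 -0.8059 -0.0769]
ft_torque [-0.0458  0.0953 -0.025 ]
grip_width 1.0008224451411847
grip_force 0.0
[[ 0.9221  0.387   0.0012]
 [ 0.387  -0.9221 -0.0005]
 [ 0.001   0.0009 -1.    ]]
[[359.11765790760853, 0.0, 280.4441472193964], [0.0, 359.11765790760853, 212.88205232071343], [0.0, 0.0, 1.0]] [[ 0.3873 -0.8914 -0.2353  0.4095]
 [-0.922  -0.3741 -0.1001 -0.3246]
 [ 0.0012  0.2557 -0.9667  0.4915]
 [ 0.      0.      0.      1.    ]]
hex_key [311.   0. 352. 116.] 0.65
key_stand [284.  74. 355. 142.] 0.66
clamp [ 76.   0. 222.  98.] 0.95
bolt_head [ 90.   0. 138.  46.] 0.94
bolt_socket [ 97.   3. 138.  43.] 0.65
```

View pics/w1.png

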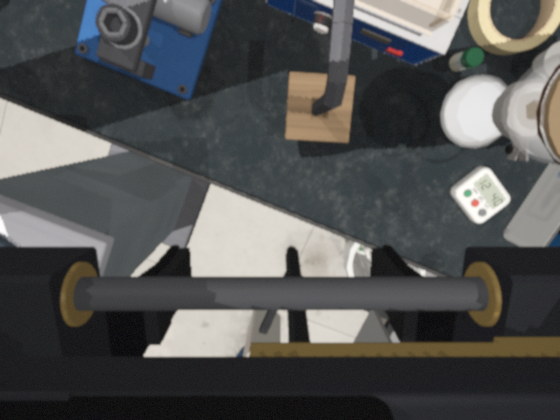

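```bash
cat >> h.py <<'E'
def tool(heading,tilt):
    "tool pointing down, x at heading deg; tilted so it points towards heading by tilt deg"
    return R.from_euler('z',heading,degrees=True)*R.from_euler('y',-tilt,degrees=True)*R.from_matrix(np.diag([1,-1,-1.]))
E
python3 - <<'E'
from h import *
p=optics.read_camera('wrist')
c=[onz(p,u,.055) for u in((290,72),(355,74),(353,142),(286,140))];print(np.array(c),np.mean(c,0))
print(onz(p,(120,24),.094))
print(tool(0,35).as_matrix())
go((.27,-.26,.36),tool(0,35))
E
```

```text
[[ 0.4582 -0.3212  0.055 ]
 [ 0.4843 -0.3903  0.055 ]
 [ 0.4147 -0.4207  0.055 ]
 [ 0.3866 -0.3461  0.055 ]] [ 0.436  -0.3696  0.055 ]
[ 0.4305 -0.1473  0.094 ]
[[ 0.8192  0.      0.5736]
 [ 0.     -1.      0.    ]
 [ 0.5736  0.     -0.8192]]
linear [-0.0313 -0.117  -0.0316] rot [-0.0381  0.1921  0.1201] deg 41.346955345327906
```

```bash
python3 -m creep '[{"linear":[-0.03,-0.06,-0.03],"delta_rot":[-0.038,0.192,0.12],"hand":1},{"linear":[-0.03,-0.117,-0.032],"delta_rot":[-0.038,0.192,0.12],"hand":1},{"linear":[-0.03,-0.117,-0.032],"delta_rot":[-0.038,0.192,0.12],"hand":1},{"linear":[-0.03,-0.117,-0.032],"delta_rot":[-0.038,0.192,0.12],"hand":1},{"linear":[-0.03,-0.117,-0.032],"delta_rot":[-0.038,0.192,0.12],"hand":1}]' && python3 -m creep '[{"linear":[0,0,0],"delta_rot":[0,0,0],"hand":1}]'
python3 - <<'E'
from h import *
st();p=optics.read_camera('wrist')
np.save('w2.npy',p,allow_pickle=True)
for l in ("hex_key","short_tip","key_bend","key_stand","clamp","bolt_head","bolt_socket"):det(p,l,2)
cv2.imwrite('pics/w2.png',p['img'])
E
```

```text
clock: 2.72
ee_pos: [0.2696, -0.2593, 0.36]
tool_rot: [0.954, -0.002, 0.3, -0.0]
contact_force: [0.2, -0.9, 0.2]
grip_width: 1.001
grip_force: 0.0
clock: 2.85
ee_pos: [0.2713, -0.2595, 0.3611]
tool_rot: [0.954, 0.001, 0.3, 0.0]
contact_force: [0.2, 0.4, -0.1]
grip_width: 1.001
grip_force: 0.0
clock 2.85
q [-1.6276 -0.122   2.0574  0.6336  1.3059 -0.2622]
ee_pos [ 0.2713 -0.2595  0.3611]
tool_rot [0.9539 0.0014 0.3    0.0003]
contact_force [ 0.2352  0.4252 -0.1418]
ft_torque [0.0652 0.3496 0.0239]
grip_width 1.0014722045788311
grip_force 0.0
[[ 0.82    0.0024  0.5724]
 [ 0.0028 -1.      0.0002]
 [ 0.5724  0.0014 -0.82  ]]
hex_key [339.  96. 373. 203.] 0.85
short_tip [338.  97. 373. 204.] 0.59
key_bend [340.  94. 371. 200.] 0.74
key_stand [337.  96. 373. 204.] 0.69
key_stand [314. 170. 387. 238.] 0.56
clamp [148. 154. 252. 243.] 0.61
clamp [174. 177. 201. 208.] 0.43
bolt_head [171. 173. 202. 208.] 0.56
bolt_socket [174. 179. 201. 206.] 0.83
```

View pics/w2.png

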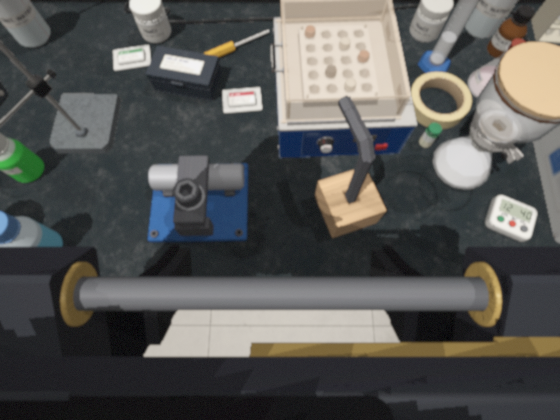

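```bash
python3 - <<'E'
from h import *
p=np.load('w2.npy',allow_pickle=True).item()
img=cv2.resize(p['img'][80:250,140:400],None,fx=3,fy=3,interpolation=cv2.INTER_CUBIC);cv2.imwrite('pics/c2.png',img)
print('corners');c=np.array([onz(p,u,.055) for u in((319,191),(372,171),(384,204),(335,234))]);print(c,c.mean(0))
print('bolt',onz(p,(187,190),.094)); b=optics.read_camera('top');a=optics.read_camera('side')
print('3view',tri((p,(187,190)),(b,(272,212)),(a,(291,211))))
print('bend',onz(p,(366,152),.175),'tip',onz(p,(346,102),.175),'entry',onz(p,(353,196),.055))
E
```

```text
corners
[[ 0.4443 -0.3158  0.055 ]
 [ 0.4769 -0.3955  0.055 ]
 [ 0.4244 -0.4082  0.055 ]
 [ 0.3794 -0.3358  0.055 ]] [ 0.4312 -0.3638  0.055 ]
bolt [ 0.4281 -0.1354  0.094 ]
3view [ 0.4308 -0.1317  0.0845]
bend [ 0.4403 -0.3566  0.175 ] tip [ 0.5081 -0.338   0.175 ] entry [ 0.4366 -0.3647  0.055 ]
```

View pics/c2.png

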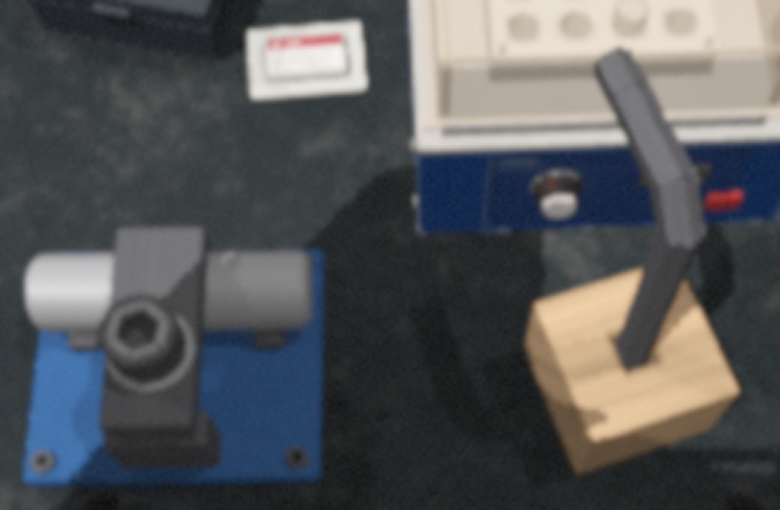

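```bash
python3 - <<'E'
from h import *
p=np.load('w2.npy',allow_pickle=True).item()
f=lambda u,z:onz(p,(140+u[0]/3,80+u[1]/3),z)
c=np.array([f(u,.055) for u in((532,303),(660,265),(740,387),(592,440))]);print(c,c.mean(0))
for i in range(4):
    d=c[(i+1)%4]-c[i];print(np.linalg.norm(d),np.degrees(np.arctan2(d[1],d[0])))
d=f((322,255),.012)-f((320,482),.012);print('clamp edge',d,np.degrees(np.arctan2(d[1],d[0])))
d=f((320,482),.012)-f((25,482),.012);print('clamp edge',d,np.degrees(np.arctan2(d[1],d[0])))
print('bolt',f((138,331),.094))
k=np.array([.438,-.362,0]);h=15
print(tool(h,60).as_matrix())
T=tool(h,60);z=T.apply([0,0,1]);g=np.array([.437,-.361,.115])
tcp=g+.019*z;print('grasp tcp',tcp)
go(tcp-.10*z,T)
E
```

```text
[[ 0.4603 -0.3139  0.055 ]
 [ 0.4812 -0.378   0.055 ]
 [ 0.4167 -0.4113  0.055 ]
 [ 0.3901 -0.3396  0.055 ]] [ 0.4371 -0.3607  0.055 ]
0.06741122124208547 -71.90218289936462
0.0725343601740103 -152.70184064358415
0.07644693642088979 110.40855047096282
0.07472956432206482 20.109884890227818
clamp edge [0.1272 0.0034 0.    ] 1.5163151743819794
clamp edge [ 0.0005 -0.1476  0.    ] -89.8109406227852
bolt [ 0.4276 -0.1341  0.094 ]
[[ 0.483   0.2588  0.8365]
 [ 0.1294 -0.9659  0.2241]
 [ 0.866   0.     -0.5   ]]
grasp tcp [ 0.4529 -0.3567  0.1055]
linear [-0.0384  0.1211  0.2239] rot [ 0.0612  0.1381 -0.0559] deg 28.991986206785914
```

```bash
python3 - <<'E'
from h import *
T=tool(19,60);z=T.apply([0,0,1]);g=np.array([.437,-.361,.115])
go(g+.019*z-.10*z,T)
E
```

```text
linear [-0.0372  0.1258  0.2247] rot [ 0.0777  0.1376 -0.071 ] deg 31.190157599248096
```

```bash
python3 -m creep '[{"linear":[-0.037,0.126,0.12],"delta_rot":[0.078,0.138,-0.071],"hand":1},{"linear":[-0.037,0.126,0.12],"delta_rot":[0.078,0.138,-0.071],"hand":1},{"linear":[-0.037,0.126,0.225],"delta_rot":[0.078,0.138,-0.071],"hand":1},{"linear":[-0.037,0.126,0.225],"delta_rot":[0.078,0.138,-0.071],"hand":1},{"linear":[-0.037,0.126,0.225],"delta_rot":[0.078,0.138,-0.071],"hand":1}]' && python3 -m creep '[{"linear":[0,0,0],"delta_rot":[0,0,0],"hand":1}]'
python3 - <<'E'
from h import *
st();p=optics.read_camera('wrist')
for l in ("hex_key","key_stand"):det(p,l,2)
cv2.imwrite('pics/w3.png',p['img']);np.save('w3.npy',p,allow_pickle=True)
T=tool(19,60);z=T.apply([0,0,1]);g=np.array([.437,-.361,.115])
go(g+.019*z,T)
E
```

```text
clock: 3.98
ee_pos: [0.3715, -0.3847, 0.1511]
tool_rot: [0.854, 0.141, 0.494, -0.085]
contact_force: [0.3, 0.0, 0.5]
grip_width: 0.997
grip_force: 0.0
clock: 4.1
ee_pos: [0.3712, -0.384, 0.1535]
tool_rot: [0.854, 0.142, 0.494, -0.085]
contact_force: [0.5, -1.0, -0.4]
grip_width: 0.999
grip_force: 0.0
clock 4.1
q [-1.5496  0.7445  1.9287  1.0588  1.2413 -1.0953]
ee_pos [ 0.3712 -0.384   0.1535]
tool_rot [ 0.8537  0.1424  0.4938 -0.0846]
contact_force [ 0.5397 -1.0354 -0.365 ]
ft_torque [-0.1877  0.4599 -0.0325]
grip_width 0.9991446323150172
grip_force 0.0
[[ 0.4718  0.3266  0.819 ]
 [ 0.1595 -0.9452  0.285 ]
 [ 0.8672 -0.0038 -0.498 ]]
hex_key [272.  73. 294. 276.] 0.93
key_stand [231. 232. 331. 345.] 0.76
linear [-0.0007 -0.0004  0.1007] rot [ 0.0002 -0.0004  0.0002] deg 0.09383440024092311
```

View pics/w3.png

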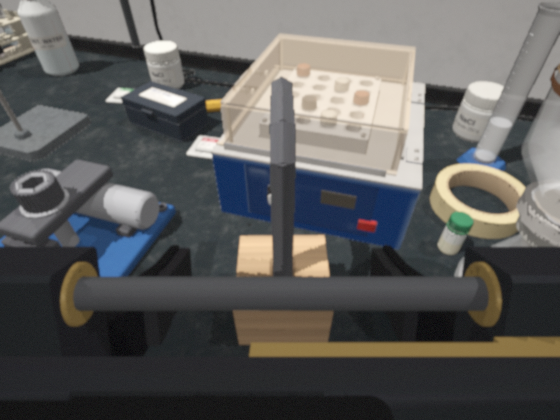

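```bash
python3 -m creep '[{"linear":[0,0,0.05],"delta_rot":[0,0,0],"hand":1},{"linear":[0,0,0.1],"delta_rot":[0,0,0],"hand":1},{"linear":[0,0,0.1],"delta_rot":[0,0,0],"hand":1},{"linear":[0,0,0.1],"delta_rot":[0,0,0],"hand":0.1},{"linear":[0,0,0.1],"delta_rot":[0,0,0],"hand":0.1}]' 40 && python3 -m creep '[{"linear":[0,0,0],"delta_rot":[0,0,0],"hand":0},{"linear":[0,0,0],"delta_rot":[0,0,0],"hand":0},{"linear":[0,0,0],"delta_rot":[0,0,0],"hand":0},{"linear":[0,0,0],"delta_rot":[0,0,0],"hand":0},{"linear":[0,0,0],"delta_rot":[0,0,0],"hand":0}]' 60
python3 - <<'E'
from h import *
st();s=readout.state();go(s['ee_pos']+[0,0,.06]);go(s['ee_pos']+[0,0,.12])
E
```

```text
clock: 4.88
ee_pos: [0.4519, -0.3576, 0.1068]
tool_rot: [0.854, 0.142, 0.494, -0.081]
contact_force: [0.3, 0.1, -0.9]
grip_width: 0.858
grip_force: 0.0
clock: 5.5
ee_pos: [0.4527, -0.356, 0.1054]
tool_rot: [0.854, 0.143, 0.494, -0.083]
contact_force: [-0.8, -0.3, 0.3]
grip_width: 0.287
grip_force: 0.0
clock 5.5
q [-1.372   0.8453  1.9306  1.2499  1.1322 -1.1677]
ee_pos [ 0.4527 -0.356   0.1054]
tool_rot [ 0.8538  0.1426  0.4937 -0.0828]
contact_force [-0.7996 -0.3239  0.3397]
ft_torque [-0.1748  0.5218  0.0114]
grip_width 0.28669291132267216
grip_force 0.0
[[ 0.4718  0.3252  0.8195]
 [ 0.1617 -0.9456  0.2822]
 [ 0.8668 -0.0006 -0.4987]]
linear [ 0.052  -0.     -0.0299] rot [0. 0. 0.] deg 0.0
linear [ 0.104  -0.0001 -0.0598] rot [0. 0. 0.] deg 0.0
```

```bash
python3 -m creep '[{"linear":[0,0,0],"delta_rot":[0,0,0],"hand":0},{"linear":[0,0,0],"delta_rot":[0,0,0],"hand":0},{"linear":[0,0,0],"delta_rot":[0,0,0],"hand":0},{"linear":[0,0,0],"delta_rot":[0,0,0],"hand":0}]' 60 && python3 -m creep '[{"linear":[0.017,0,-0.01],"delta_rot":[0,0,0],"hand":0},{"linear":[0.035,0,-0.02],"delta_rot":[0,0,0],"hand":0},{"linear":[0.052,0,-0.03],"delta_rot":[0,0,0],"hand":0},{"linear":[0.078,0,-0.045],"delta_rot":[0,0,0],"hand":0},{"linear":[0.104,0,-0.06],"delta_rot":[0,0,0],"hand":0}]' && python3 -m creep '[{"linear":[0,0,0],"delta_rot":[0,0,0],"hand":0}]'
python3 - <<'E'
from h import *
st();p=optics.read_camera('wrist')
det(p,'hex_key')
# where the key bend/tip should project for ideal grasp
s=readout.state();T=R.from_quat(s['tool_rot']);g=s['ee_pos']-T.apply([0,0,.019])
np.save('w4.npy',p,allow_pickle=True);im=p['img'].copy()
K=T*tool(0,60).inv()  # key axes if heading equal: x->heading, z up
for d in((0,0,.06),(.075,0,.06),(0,0,-.105),(0,0,0)):
    u=proj(p,g+K.apply(d));print(d,u,g+K.apply(d))
    if max(abs(u))<2000: cv2.circle(im,tuple(int(v) for v in u),3,(0,0,255),1)
cv2.imwrite('pics/w4.png',im)
E
```

```text
clock: 6.0
ee_pos: [0.4527, -0.3563, 0.1054]
tool_rot: [0.854, 0.143, 0.494, -0.082]
contact_force: [1.0, -0.5, 0.1]
grip_width: 0.175
grip_force: 59.9
clock: 6.62
ee_pos: [0.452, -0.3555, 0.2253]
tool_rot: [0.854, 0.142, 0.493, -0.084]
contact_force: [0.7, -0.2, -2.4]
grip_width: 0.171
grip_force: 59.9
clock: 6.75
ee_pos: [0.4524, -0.3564, 0.2263]
tool_rot: [0.854, 0.144, 0.493, -0.081]
contact_force: [0.1, -0.5, -3.9]
grip_width: 0.174
grip_force: 59.9
clock 6.75
q [-1.3722  0.5952  1.9034  1.1435  1.2317 -0.8926]
ee_pos [ 0.4524 -0.3564  0.2263]
tool_rot [ 0.8542  0.1438  0.4931 -0.0811]
contact_force [ 0.0706 -0.5092 -3.8555]
ft_torque [-0.3219  0.8626  0.0081]
grip_width 0.17449048342876183
grip_force 59.93778388743522
[[ 0.4723  0.3257  0.819 ]
 [ 0.1657 -0.9455  0.2804]
 [ 0.8657  0.0033 -0.5006]]
hex_key [258.  56. 302. 342.] 0.92
(0, 0, 0.06) [278.7019 178.4428] [ 0.4366 -0.3611  0.2939]
(0.075, 0, 0.06) [279.3434  76.0787] [ 0.5075 -0.3367  0.2939]
(0, 0, -0.105) [278.3897 377.5528] [ 0.4365 -0.361   0.1289]
(0, 0, 0) [278.5348 285.0229] [ 0.4365 -0.3611  0.2339]
```

View pics/w4.png

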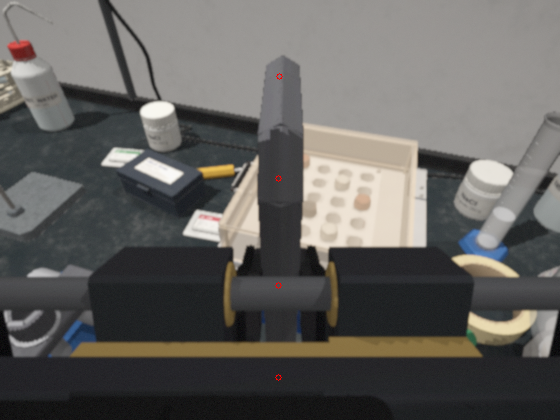

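```bash
python3 - <<'E'
from h import *
p=np.load('w2.npy',allow_pickle=True).item();q=np.load('w3.npy',allow_pickle=True).item()
f=lambda im,x,y,w:cv2.resize(im[y:y+w,x:x+w],(390,390),interpolation=cv2.INTER_CUBIC)
a=f(p['img'],166,170,40);b=f(q['img'],8,162,60)
cv2.imwrite('pics/c3.png',np.hstack([a,b]))
p=np.load('w4.npy',allow_pickle=True).item()
g=np.array([.4365,-.3611,.2339]);s=readout.state();T=R.from_quat(s['tool_rot']);g=s['ee_pos']-T.apply([0,0,.019]);K=T*tool(0,60).inv()
for d in((.075,0,.0692),(-.0092,0,.0692),(.075,.008,.0646),(.075,-.008,.0646)):print(d,proj(p,g+K.apply(d)))
E
```

```text
(0.075, 0, 0.0692) [279.3942  56.0547]
(-0.0092, 0, 0.0692) [278.6115 173.9319]
(0.075, 0.008, 0.0646) [261.9029  66.1794]
(0.075, -0.008, 0.0646) [296.8288  66.349 ]
```

View pics/c3.png

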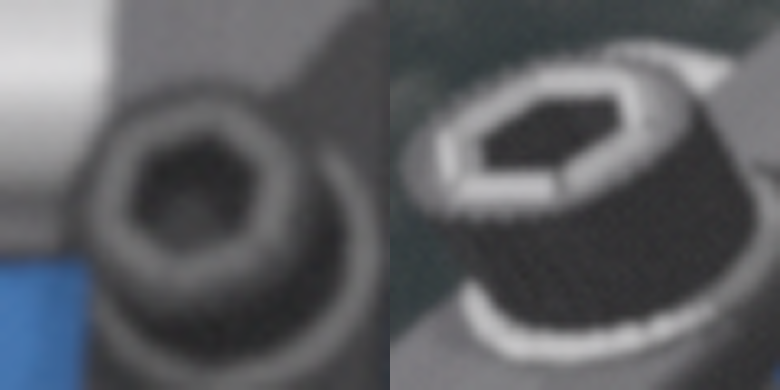

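```bash
python3 - <<'E'
from h import *
p=np.load('w2.npy',allow_pickle=True).item();q=np.load('w3.npy',allow_pickle=True).item()
def rep(p,x,y,w,pts,z):
    P=np.array([onz(p,(x+u*w/390,y+v*w/390),z)[:2] for u,v in pts]);c=P.mean(0)
    d=P-c;a=np.degrees(np.arctan2(d[:,1],d[:,0]));print(c,np.linalg.norm(d,axis=1),a,'mod60',a%60)
rep(p,166,170,40,[(207,130),(255,165),(248,222),(182,255),(130,215),(140,155)],.092)
rep(q,8,162,60,[(u-390,v) for u,v in((437,130),(545,70),(638,88),(640,140),(560,190),(458,192))],.094)
E
```

```text
[ 0.4297 -0.1332] [0.0091 0.0089 0.0092 0.0097 0.0092 0.0095] [  -6.2701  -64.8134 -120.9896  175.8754  114.0969   56.3393] mod60 [53.7299 55.1866 59.0104 55.8754 54.0969 56.3393]
[ 0.4274 -0.1365] [0.0152 0.0154 0.0124 0.0131 0.0135 0.0131] [ 105.7156   46.1549  -19.2193  -76.5869 -128.2054  172.5707] mod60 [45.7156 46.1549 40.7807 43.4131 51.7946 52.5707]
```

```bash
cat > kin.py <<'E'
import numpy as np
from scipy.optimize import least_squares
from scipy.spatial.transform import Rotation as R
D=[([-1.3575,.5285,1.4339,0,1.1814,-.1785],[.2385,-.5769,.2216],[.9809,.1946,0,-.0011]),
([-1.022,.2248,1.6087,.0008,1.3071,.1513],[.3453,-.3515,.33],[.9803,.1974,.0006,.0003]),
([-1.6276,-.122,2.0574,.6336,1.3059,-.2622],[.2713,-.2595,.3611],[.9539,.0014,.3,.0003]),
([-1.5496,.7445,1.9287,1.0588,1.2413,-1.0953],[.3712,-.384,.1535],[.8537,.1424,.4938,-.0846]),
([-1.372,.8453,1.9306,1.2499,1.1322,-1.1677],[.4527,-.356,.1054],[.8538,.1426,.4937,-.0828]),
([-1.3722,.5952,1.9034,1.1435,1.2317,-.8926],[.4524,-.3564,.2263],[.8542,.1438,.4931,-.0811])]
def fk(q,L,s4=1,s6=1,c=0):
    a0,h,L1,e,L2,dt,lat=L
    A=R.from_euler('z',q[0]);B=A*R.from_euler('y',q[1]);C=B*R.from_euler('y',q[2])
    E=C*R.from_euler('z',s4*q[3])*R.from_euler('y',q[4]);T=E*R.from_euler('z',s6*q[5]+c)
    p=A.apply([a0,lat,h])+B.apply([0,0,L1])+C.apply([e,0,L2])+E.apply([0,0,dt])
    return p,T
def fit():
    best=None
    for s4 in(1,-1):
        for s6 in(1,-1):
            for c in np.arange(4)*np.pi/2:
                err=sum((fk(q,[0]*7,s4,s6,c)[1].inv()*R.from_quat(r)).magnitude() for q,p,r in D)
                if best is None or err<best[0]:best=(err,s4,s6,c)
    _,s4,s6,c=best
    f=lambda L:np.concatenate([fk(q,L,s4,s6,c)[0]-p for q,p,r in D]+[1e-3*(np.array(L)-[0,.3,.4,0,.4,.25,0])])
    o=least_squares(f,[0,.3,.4,0,.4,.25,0]);return best,o.x,np.abs(f(o.x)[:-7]).max()
LO=np.array([-3.08,-.75,.22,-1.43,0,-2.85]);HI=np.array([3.08,2.2,2.44,4.57,2.65,2.85])
def ik(pos,rot,q0,b,L):
    f=lambda q:(lambda P:np.concatenate([(P[0]-pos)*5,(P[1].inv()*rot).as_rotvec()]))(fk(q,L,*b[1:]))
    o=least_squares(f,np.clip(q0,LO+.01,HI-.01),bounds=(LO,HI));return o.x,np.linalg.norm(o.fun)
E
python3 - <<'E'
from h import *; from kin import *
b,L,e=fit();print(b,L,e)
q0=readout.state()['q'];bolt=np.array([.4285,-.135])
rng=np.random.default_rng(0)
for arm in(55,115):
  for fl in(0,180):
    for a,zz in((arm,.04),(arm,0),(arm-35,0),(arm-70,0)):
      T=tool(a+180,-30)*R.from_euler('z',fl,degrees=True);z=T.apply([0,0,1])
      u=np.array([np.cos(np.radians(a)),np.sin(np.radians(a))])
      g=np.array([*(bolt+.06*u),.152+zz])
      sols=[]
      for k in range(25):
        q,r=ik(g+.019*z,T,q0 if k==0 else rng.uniform(LO,HI),b,L)
        if r<1e-3 and not any(np.abs(q-w).max()<.05 for w in sols):sols.append(q)
      print(arm,fl,a,zz,[w.round(2).tolist() for w in sols])
E
```

```text
(0.0008161053360039054, 1, 1, np.float64(1.5707963267948966)) [-0.      0.2742  0.588   0.114   0.3917  0.3055  0.111 ] 4.456682804548917e-05
55 0 55 0.04 [[-0.75, 0.43, 1.99, 0.67, 0.92, 2.53]]
55 0 55 0 [[-0.75, 0.51, 2.02, 0.73, 0.83, 2.44]]
55 0 20 0 [[-0.73, 0.48, 2.13, 1.09, 0.52, 2.67]]
55 0 -15 0 [[-0.62, 0.47, 2.18, 1.59, 0.18, 2.8]]
55 180 55 0.04 [[-0.75, 0.43, 1.99, 0.67, 0.92, -0.61]]
55 180 55 0 [[-0.75, 0.51, 2.02, 0.73, 0.83, -0.7]]
55 180 20 0 [[-0.73, 0.48, 2.13, 1.09, 0.52, -0.47]]
55 180 -15 0 [[-0.62, 0.47, 2.18, 1.59, 0.18, -0.34]]
115 0 115 0.04 [[-0.65, 0.51, 1.81, 0.25, 1.31, 1.94]]
115 0 115 0 [[-0.65, 0.58, 1.83, 0.25, 1.21, 1.91]]
115 0 80 0 [[-0.72, 0.54, 1.94, 0.52, 1.02, 2.24]]
115 0 45 0 [[-0.75, 0.5, 2.06, 0.82, 0.75, 2.51]]
115 180 115 0.04 [[-0.65, 0.51, 1.81, 0.25, 1.31, -1.2]]
115 180 115 0 [[-0.65, 0.58, 1.83, 0.25, 1.21, -1.23]]
115 180 80 0 [[-0.72, 0.54, 1.94, 0.52, 1.02, -0.91]]
115 180 45 0 [[-0.75, 0.5, 2.06, 0.82, 0.75, -0.63]]
```

```bash
cat >> h.py <<'E'
def seg(poses,q0):
    "print rows data for chained calls, with IK continuity check"
    import kin
    b,L,_=kin.fit();p,T=poses[0];q=q0
    for pn,Tn in poses[1:]:
        sl=(T.inv()*Tn).as_rotvec()
        qp=q;mx=0
        for f in(.2,.4,.6,.8,1):
            qn,r=kin.ik(p+f*(pn-p),T*R.from_rotvec(f*sl),q,b,L);mx=max(mx,r,);dq=np.abs(qn-q).max();q=qn
        print('linear',T.inv().apply(pn-p).round(4),'rot',(sl/np.pi).round(4),'deg',round(float(np.degrees(np.linalg.norm(sl))),1),'res',round(mx,4),'q',q.round(2))
        p,T=pn,Tn
def keypose(bolt,arm,zb,d=.06,tilt=-30):
    "TCP pose with bend above bolt, long arm at heading arm"
    T=tool(arm+180,tilt);a=np.radians(arm)
    return np.array([bolt[0]+d*np.cos(a),bolt[1]+d*np.sin(a),zb])+.019*T.apply([0,0,1]),T
E
python3 - <<'E'
from h import *
s=readout.state();T0=R.from_quat(s['tool_rot']);p0=s['ee_pos']
p3,T3=keypose((.4285,-.135),115,.225)
w=(T0.inv()*T3).as_rotvec();print(np.degrees(np.linalg.norm(w)))
P=[(p0,T0),(np.array([.41,-.29,.31]),T0*R.from_rotvec(w/3)),(np.array([.41,-.20,.31]),T0*R.from_rotvec(w*2/3)),(p3,T3)]
for p,T in P:
    K=T*tool(0,60).inv();g=p-T.apply([0,0,.019])
    print('bend',g+K.apply([0,0,.06]),'tip',g+K.apply([.075,0,.06]),'end',g+K.apply([0,0,-.105]))
seg(P,s['q'])
E
```

```text
116.54354797270983
bend [ 0.4366 -0.3611  0.2939] tip [ 0.5075 -0.3367  0.2939] end [ 0.4365 -0.361   0.1289]
bend [ 0.426  -0.311   0.3764] tip [ 0.4927 -0.3097  0.3421] end [ 0.3533 -0.2618  0.2367]
bend [ 0.4435 -0.2436  0.3556] tip [ 0.4825 -0.2518  0.2921] end [ 0.3436 -0.1359  0.2804]
bend [ 0.4285 -0.135   0.225 ] tip [ 0.4285 -0.135   0.15  ] end [0.3588 0.0145 0.225 ]
linear [ 0.0648 -0.0759 -0.0587] rot [-0.044  -0.1332  0.164 ] deg 38.8 res 0.0 q [-1.22  0.2   1.88  0.69  1.13  0.23]
linear [-0.0225 -0.0859  0.0148] rot [-0.044  -0.1332  0.164 ] deg 38.8 res 0.0 q [-0.89  0.2   1.74  0.27  1.3   1.27]
linear [-0.0849 -0.0617  0.1256] rot [-0.044  -0.1332  0.164 ] deg 38.8 res 0.0 q [-0.65  0.45  1.78  0.24  1.39  1.96]
```

```bash
python3 -m creep '[{"linear":[0.03,-0.03,-0.03],"delta_rot":[-0.011,-0.033,0.041],"hand":0},{"linear":[0.065,-0.05,-0.059],"delta_rot":[-0.022,-0.067,0.082],"hand":0},{"linear":[0.065,-0.076,-0.059],"delta_rot":[-0.033,-0.1,0.123],"hand":0},{"linear":[0.065,-0.076,-0.059],"delta_rot":[-0.044,-0.133,0.164],"hand":0},{"linear":[0.065,-0.076,-0.059],"delta_rot":[-0.044,-0.133,0.164],"hand":0}]' 60 && python3 -m creep '[{"linear":[-0.006,-0.02,0.004],"delta_rot":[-0.011,-0.033,0.041],"hand":0},{"linear":[-0.011,-0.043,0.007],"delta_rot":[-0.022,-0.067,0.082],"hand":0},{"linear":[-0.017,-0.065,0.011],"delta_rot":[-0.033,-0.1,0.123],"hand":0},{"linear":[-0.022,-0.086,0.015],"delta_rot":[-0.044,-0.133,0.164],"hand":0},{"linear":[-0.022,-0.086,0.015],"delta_rot":[-0.044,-0.133,0.164],"hand":0}]' && python3 -m creep '[{"linear":[-0.01,-0.01,0.015],"delta_rot":[-0.011,-0.033,0.041],"hand":0},{"linear":[-0.03,-0.02,0.045],"delta_rot":[-0.022,-0.067,0.082],"hand":0},{"linear":[-0.055,-0.04,0.08],"delta_rot":[-0.033,-0.1,0.123],"hand":0},{"linear":[-0.085,-0.062,0.126],"delta_rot":[-0.044,-0.133,0.164],"hand":0},{"linear":[-0.085,-0.062,0.126],"delta_rot":[-0.044,-0.133,0.164],"hand":0}]' && python3 -m creep '[{"linear":[0,0,0],"delta_rot":[0,0,0],"hand":0}]'
python3 - <<'E'
from h import *
st();p=optics.read_camera('wrist');a=optics.read_camera('side');b=optics.read_camera('top')
np.save('w5.npy',[p,a,b],allow_pickle=True)
s=readout.state();T=R.from_quat(s['tool_rot']);g=s['ee_pos']-T.apply([0,0,.019]);K=T*tool(0,60).inv()
for n,d in(('bend',(0,0,.06)),('tip',(.075,0,.06)),('end',(0,0,-.105))):
    X=g+K.apply(d);print(n,X,[proj(c,X).round(1) for c in(p,a,b)])
X=(.4285,-.135,.094);print('bolt',[proj(c,X).round(1) for c in(p,a,b)])
for c in (p,a,b):
    for l in('hex_key','bolt_head'):det(c,l)
cv2.imwrite('pics/w5.png',np.vstack([p['img'],cv2.resize(np.hstack([a['img'][130:270,200:370],b['img'][140:280,190:360]]),(560,230))])[:600]) if 0 else cv2.imwrite('pics/w5.png',p['img'])
E
```

```text
clock: 7.48
ee_pos: [0.4106, -0.2895, 0.311]
tool_rot: [0.948, -0.096, 0.279, -0.116]
contact_force: [-0.1, 0.6, -2.4]
grip_width: 0.171
grip_force: 59.9
clock: 8.1
ee_pos: [0.4111, -0.1991, 0.3096]
tool_rot: [0.935, -0.324, 0.032, -0.137]
contact_force: [-0.2, 0.7, -3.3]
grip_width: 0.179
grip_force: 59.9
clock: 8.72
ee_pos: [0.398, -0.0695, 0.2062]
tool_rot: [0.814, -0.517, -0.222, -0.142]
contact_force: [-0.3, 0.3, -2.2]
grip_width: 0.175
grip_force: 59.9
clock: 8.85
ee_pos: [0.4007, -0.0732, 0.209]
tool_rot: [0.815, -0.519, -0.216, -0.141]
contact_force: [0.1, -0.6, -2.7]
grip_width: 0.177
grip_force: 59.9
clock 8.85
q [-0.6478  0.4516  1.7752  0.2437  1.3878  1.9538]
ee_pos [ 0.4007 -0.0732  0.209 ]
tool_rot [ 0.8152 -0.5187 -0.2159 -0.1407]
contact_force [ 0.0849 -0.5845 -2.7402]
ft_torque [-0.3928 -0.2767  0.0083]
grip_width 0.1772456443064615
grip_force 59.93761326899403
[[ 0.3687 -0.9064 -0.206 ]
 [-0.7849 -0.4223  0.4534]
 [-0.4979 -0.0055 -0.8672]]
bend [ 0.4303 -0.1366  0.2272] [array([279.9, 179.4]), array([290.6, 159.7]), array([274.8, 209.7])]
tip [ 0.4308 -0.1368  0.1522] [array([279.9,  74.9]), array([290.5, 186.7]), array([274.6, 211. ])]
end [0.3608 0.0131 0.2263] [array([279.7, 379.8]), array([311.1, 186.7]), array([211.5, 239.5])]
bolt [array([282.8,  36.2]), array([291.3, 207.2]), array([273.7, 212.9])]
hex_key [255.  53. 305. 343.] 0.81
bolt_head [246.   0. 308.  65.] 0.58
hex_key [291. 168. 314. 192.] 0.77
bolt_head [283. 204. 294. 218.] 0.58
hex_key [212. 218. 249. 246.] 0.84
bolt_head [213. 224. 252. 241.] 0.26
```

View pics/w5.png

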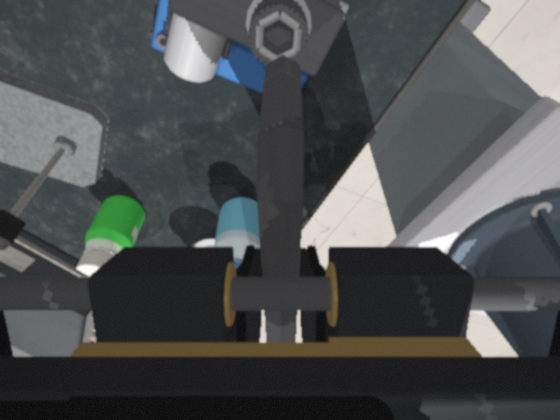

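```bash
python3 - <<'E'
from h import *
p=np.load('w5.npy',allow_pickle=True)[0]
g=cv2.cvtColor(p['img'],cv2.COLOR_BGR2GRAY)
for v in range(0,66,2):print(v,' '.join('%3d'%x for x in g[v,246:314:2]))
E
```

```text
0  82  81  79  98 136 141 141 136  90  58  58  58  59  60  58  58  58  59  59  58  59  58  57  64 103 117 127 131 129 101  74  73  72  70
2  80  81  85 122 142 140 123 104  69  62  59  58  55  59  61  60  59  59  59  56  60  58  57  62  68  76 112 130 129 120  82  73  72  74
4  80  81 101 138 142 133  86  63  59  59  58  61  58  63  67  61  70  69  67  62  61  57  56  58  62  60  96 124 129 128  99  75  74  73
6  79  88 127 143 140 121  68  59  60  55  64  69  59  72  77  76  80  79  77  73  74  66  58  58  57  59  68  86 121 130 118  81  74  75
8  81 108 141 142 117  82  61  57  63  59  74  78  71  79  81  80  80  79  80  80  80  72  64  73  61  59  59  64 108 130 128  97  74  73
10  87 133 145 139  96  61  59  66  75  68  76  80  79  81  84  90  84  80  85  83  79  75  76  78  67  60  57  60  94 124 130 116  83  72
12  97 139 142 129  77  59  62  71  80  79  80  81  81  92 113 126 101  86 114 106  84  82  82  81  67  70  67  61  68 101 129 126  97  72
14 102 141 139 101  64  69  73  74  80  81  81  91 112 132 141 143 118  97 132 132 112  89  77  81  76  79  76  61  61  83 125 129 1
[... 2781 characters left out ...]
2  81
56  76  75  74  75  79  83  80  81  84  98 116 128 135 137 134 120 105  88  73  82 112 121 112  99  89  82  80  82  81  80  77  80  80  82
58  77  76  74  76  73  76  71  77  82  82  88 101 121 132 126 102  74  62  60  57  65  75  80  81  81  81  81  80  82  81  81  79  78  82
60  73  75  74  75  74  70  67  79  77  78  81  84  94  97  79  62  60  61  58  60  61  63  63  68  71  78  79  81  80  81  81  81  82  79
62  75  75  76  74  75  73  67  72  71  74  78  75  68  65  60  60  60  60  61  62  62  60  60  60  62  72  76  83  81  78  81  80  82  81
64  74  76  76  76  77  75  74  69  63  70  73  62  60  60  61  59  58  59  60  63  61  65  61  60  59  60  67  77  81  81  82  83  80  78
```

```bash
cat > hexfit.py <<'E'
from h import *
from scipy.optimize import least_squares
def hexfit(p,seed,z=.0925,thr=100):
    g=cv2.GaussianBlur(cv2.cvtColor(p['img'],cv2.COLOR_BGR2GRAY),(0,0),.7)
    x,y=seed[0]-30,max(seed[1]-34,0);c=g[y:y+72,x:x+60]
    c=cv2.resize(c,None,fx=4,fy=4,interpolation=cv2.INTER_CUBIC)
    m=(c<thr).astype(np.uint8);n,lab=cv2.connectedComponents(m)
    hole=(lab==lab[(seed[1]-y)*4,(seed[0]-x)*4]).astype(np.uint8)
    ct=max(cv2.findContours(hole,cv2.RETR_EXTERNAL,cv2.CHAIN_APPROX_NONE)[0],key=cv2.contourArea)[:,0]
    P=np.array([onz(p,(x+(u-1.5)/4,y+(v-1.5)/4),z)[:2] for u,v in ct])
    def f(k):
        d=P-k[:2];a=np.arctan2(d[:,1],d[:,0])-k[2];a=(a+np.pi/6)%(np.pi/3)-np.pi/6
        return np.hypot(*d.T)*np.cos(a)-k[3]   # k[2]: a flat-normal heading
    best=min((least_squares(f,[*P.mean(0),t,.0088],loss='soft_l1',f_scale=.0003) for t in np.linspace(0,1,6)),key=lambda o:o.cost)
    k=best.x;print('centre',k[:2],'flat normal heading mod 60',np.degrees(k[2])%60,'apothem',k[3],'area',hole.sum()/16,'rms',np.sqrt(np.mean(best.fun**2)))
    return k
E
python3 - <<'E'
from hexfit import *
p=np.load('w5.npy',allow_pickle=True)[0]
for t in(90,100,110):k=hexfit(p,(279,36),.0925,t)
T=R.from_quat(readout.state()['tool_rot']).as_matrix();print('tool y heading',np.degrees(np.arctan2(T[1,1],T[0,1]))%60, 'tool x',np.degrees(np.arctan2(T[1,0],T[0,0])))
E
```

```text
centre [ 0.4307 -0.1327] flat normal heading mod 60 21.456558367740985 apothem 0.008647282611137577 area 809.1875 rms 7.289393533290899e-05
centre [ 0.4296 -0.1314] flat normal heading mod 60 55.01797890855516 apothem 0.019785692165593866 area 3175.1875 rms 0.0023074556621066125
centre [ 0.4296 -0.1315] flat normal heading mod 60 55.020697436922674 apothem 0.019886998461199127 area 3359.1875 rms 0.0022934995067770267
tool y heading 24.928939205314975 tool x -64.93694204594958
```

```bash
python3 - <<'E'
from h import *
p,a,b=np.load('w5.npy',allow_pickle=True)
s=readout.state();T=R.from_quat(s['tool_rot']);g=s['ee_pos']-T.apply([0,0,.019]);K=T*tool(0,60).inv()
for d in((.075,0,.0692),(.075,.008,.0646),(.075,-.008,.0646),(.075,0,.06),(.01,.008,.06),(.01,-.008,.06)):print(d,proj(p,g+K.apply(d)))
gr=cv2.cvtColor(p['img'],cv2.COLOR_BGR2GRAY)
for v in list(range(54,74,2))+[90,110,130,150,170,200,230]:print(v,' '.join('%3d'%x for x in gr[v,252:312:2]))
E
```

```text
(0.075, 0, 0.0692) [280.0035  57.4277]
(0.075, 0.008, 0.0646) [262.3909  67.6699]
(0.075, -0.008, 0.0646) [297.6072  67.7202]
(0.075, 0, 0.06) [279.9958  77.562 ]
(0.01, 0.008, 0.06) [255.8664 162.5837]
(0.01, -0.008, 0.06) [303.6133 162.6445]
54  71  74  81  80  89 107 121 133 136 136 130 105  82  81  97 105 126 144 142 136 125 113  93  82  81  83  78  81  78  82
56  75  79  83  80  81  84  98 116 128 135 137 134 120 105  88  73  82 112 121 112  99  89  82  80  82  81  80  77  80  80
58  76  73  76  71  77  82  82  88 101 121 132 126 102  74  62  60  57  65  75  80  81  81  81  81  80  82  81  81  79  78
60  75  74  70  67  79  77  78  81  84  94  97  79  62  60  61  58  60  61  63  63  68  71  78  79  81  80  81  81  81  82
62  74  75  73  67  72  71  74  78  75  68  65  60  60  60  60  61  62  62  60  60  60  62  72  76  83  81  78  81  80  82
64  76  77  75  74  69  63  70  73  62  60  60  61  59  58  59  60  63  61  65  61  60  59  60  67  77  81  81  82  83  80
66  76  76  75  75  76  69  61  63  60  58  61  59  59  58  60  62  61  62  61  61  59  59  61  62  74  81  81  81  82
[... 540 characters left out ...]
  60  60  58  60  62  59  60  58  62  59  58  58  60  61  58  47  36  38  39  39
130  67  65  63  65  61  55  57  64  55  56  55  58  58  56  59  57  58  59  56  57  58  56  57  57  53  54  41  32  40  39
150  70  67  65  58  58  57  58  57  58  57  56  57  56  56  58  59  57  58  58  57  56  55  56  58  56  54  46  45  44  44
170  60  62  61  56  56  58  55  59  57  56  55  53  57  58  59  57  57  56  57  57  56  57  55  55  57  55  37  31  32  37
200  87  68  50  60  63  62  63  65  62  63  59  56  56  56  56  55  56  56  54  55  57  55  56  55  54  53  46  45  42  43
230 103 101 100  90  67  59  54  51  51  54  50  55  55  55  55  53  53  50  47  55  53  55  54  52  73 181 216 219 217 218
```

```bash
python3 - <<'E'
from h import *
p,T=keypose((.4321,-.1329),111.5,.187);go(p,T)
E
```

```text
linear [ 0.0186 -0.0071  0.035 ] rot [ 0.0084 -0.0011  0.0172] deg 3.4426017488409135
```

```bash
python3 -m creep '[{"linear":[0.009,-0.0071,0.017],"delta_rot":[0.008,-0.001,0.017],"hand":0},{"linear":[0.0186,-0.0071,0.035],"delta_rot":[0.008,-0.001,0.017],"hand":0},{"linear":[0.0186,-0.0071,0.035],"delta_rot":[0.008,-0.001,0.017],"hand":0},{"linear":[0.0186,-0.0071,0.035],"delta_rot":[0.008,-0.001,0.017],"hand":0}]' 60
python3 - <<'E'
from hexfit import *
st();p=optics.read_camera('wrist');np.save('w6.npy',p,allow_pickle=True)
s=readout.state();T=R.from_quat(s['tool_rot']);g=s['ee_pos']-T.apply([0,0,.019]);K=T*tool(0,60).inv()
for d in((.075,0,.0692),(.075,.008,.0646),(.075,-.008,.0646),(.075,0,.06)):print(d,proj(p,g+K.apply(d)),g+K.apply(d))
print('hole',proj(p,(.4307,-.1327,.0925)),'ring',[proj(p,(.4307+.017*np.cos(t),-.1327+.017*np.sin(t),.094)).round(0) for t in np.arange(0,6.2,1.05)])
gr=cv2.cvtColor(p['img'],cv2.COLOR_BGR2GRAY)
for v in range(14,90,2):print(v,' '.join('%3d'%x for x in gr[v,246:316:2]))
E
```

```text
clock: 9.8
ee_pos: [0.4068, -0.068, 0.1706]
tool_rot: [0.799, -0.543, -0.214, -0.145]
contact_force: [0.6, 0.5, -2.5]
grip_width: 0.179
grip_force: 59.9
clock 9.8
q [-0.6456  0.5136  1.811   0.2744  1.2859  1.979 ]
ee_pos [ 0.4068 -0.068   0.1706]
tool_rot [ 0.7987 -0.5432 -0.2145 -0.1452]
contact_force [ 0.6017  0.5076 -2.543 ]
ft_torque [-0.3705 -0.1937  0.0099]
grip_width 0.17872318489630423
grip_force 59.93767035302881
[[ 0.3179 -0.9299 -0.1849]
 [-0.8054 -0.3678  0.4649]
 [-0.5003  0.0011 -0.8658]]
(0.075, 0, 0.0692) [279.9676  54.7085] [ 0.4358 -0.1413  0.1121]
(0.075, 0.008, 0.0646) [262.3806  65.0279] [ 0.4415 -0.1341  0.1121]
(0.075, -0.008, 0.0646) [297.5663  65.0193] [ 0.4267 -0.14    0.1122]
(0.075, 0, 0.06) [279.9808  74.9369] [ 0.4324 -0.1328  0.1121]
hole [283.06    59.3915] ring [array([251.,  48.]), array([257.,  81.]), array([288.,  92.]), array([314.,  73.]), array([311.,  38.]), array([277.,  24.])]
14  81  81  82  82 104 132 141 145 140 125 122  90  63  60  60  61  61  60  58  63  62  59  59  60  61  63  74 113 118 127 133 134 127  99  76
16  81  82  83  93 130 1
[... 4566 characters left out ...]
  73  76  78  81  82  79  71  64  60  60  60  61  57  60  60  62  59  61  59  64  60  62  62  64  72  84  82  81  81  84  82  82
82  76  77  77  77  74  77  82  83  82  69  57  60  61  61  62  62  62  59  61  59  59  60  61  60  59  59  61  67  79  83  84  84  83  83  81
84  75  76  77  78  76  77  79  80  77  64  61  58  62  59  60  61  61  63  62  60  59  59  61  61  60  61  61  66  80  80  84  79  81  80  71
86  76  76  78  77  77  79  78  78  76  65  59  62  60  61  63  62  61  61  62  60  58  60  58  59  60  59  62  65  78  80  81  80  81  75  64
88  77  74  76  78  79  78  76  75  73  61  60  59  60  59  60  61  61  62  62  59  60  56  57  57  61  60  61  65  77  71  73  75  79  66  62
```

```bash
python3 -m creep '[{"linear":[0.004,0.0007,0.0075],"delta_rot":[0,0,0],"hand":0},{"linear":[0.0075,0.0007,0.0135],"delta_rot":[0,0,0],"hand":0},{"linear":[0.0095,0.0007,0.017],"delta_rot":[0,0,0],"hand":0},{"linear":[0.0115,0.0007,0.0204],"delta_rot":[0,0,0],"hand":0}]' 60; python3 -m creep '[{"linear":[0.0015,0,0.0026],"delta_rot":[0,0,0],"hand":0}]';python3 -m creep '[{"linear":[0.0015,0,0.0026],"delta_rot":[0,0,0],"hand":0}]'
python3 - <<'E'
from h import *
st();s=readout.state();T=R.from_quat(s['tool_rot']);g=s['ee_pos']-T.apply([0,0,.019]);K=T*tool(0,60).inv();print('tip',g+K.apply([.075,0,.06]))
E
```

```text
clock: 10.35
ee_pos: [0.406, -0.0682, 0.1463]
tool_rot: [0.799, -0.543, -0.214, -0.145]
contact_force: [0.9, -0.6, -2.5]
grip_width: 0.178
grip_force: 59.9
clock: 10.48
ee_pos: [0.406, -0.0681, 0.1434]
tool_rot: [0.799, -0.543, -0.214, -0.145]
contact_force: [0.9, -1.0, -1.3]
grip_width: 0.174
grip_force: 59.9
clock: 10.6
ee_pos: [0.4055, -0.0673, 0.1409]
tool_rot: [0.798, -0.543, -0.216, -0.146]
contact_force: [-0.0, 1.0, 5.9]
grip_width: 0.172
grip_force: 59.9
clock 10.6
q [-0.6466  0.5649  1.8345  0.2815  1.2165  1.9569]
ee_pos [ 0.4055 -0.0673  0.1409]
tool_rot [ 0.7983 -0.5432 -0.2156 -0.1457]
contact_force [-0.0163  1.0075  5.9392]
ft_torque [ 0.1068 -0.2307  0.0382]
grip_width 0.17169189248907768
grip_force 59.90251073752006
[[ 0.317  -0.93   -0.1859]
 [-0.8044 -0.3675  0.4667]
 [-0.5024  0.0016 -0.8646]]
tip [ 0.4309 -0.1318  0.0822]
```

```bash
for i in 1; do python3 -m creep '[{"linear":[0.001,0,0.0017],"delta_rot":[0,0,0],"hand":0},{"linear":[0.001,0,0.0017],"delta_rot":[0,0,0],"hand":0}]'; done;  python3 -m creep '[{"linear":[0.001,0,0.0017],"delta_rot":[0,0,0],"hand":0},{"linear":[0.001,0,0.0017],"delta_rot":[0,0,0],"hand":0}]'
python3 - <<'E'
from h import *
st();s=readout.state();T=R.from_quat(s['tool_rot']);g=s['ee_pos']-T.apply([0,0,.019]);K=T*tool(0,60).inv();print('tip',g+K.apply([.075,0,.06]))
E
```

```text
clock: 10.85
ee_pos: [0.4049, -0.0663, 0.1399]
tool_rot: [0.798, -0.543, -0.217, -0.146]
contact_force: [-0.9, 1.1, 7.5]
grip_width: 0.179
grip_force: 60.0
clock: 11.1
ee_pos: [0.4042, -0.0652, 0.1386]
tool_rot: [0.798, -0.543, -0.218, -0.147]
contact_force: [-1.2, 3.9, 10.4]
grip_width: 0.18
grip_force: 60.0
clock 11.1
q [-0.6459  0.5699  1.8386  0.2844  1.2131  1.9543]
ee_pos [ 0.4042 -0.0652  0.1386]
tool_rot [ 0.7977 -0.5428 -0.218  -0.1469]
contact_force [-1.1717  3.883  10.4341]
ft_torque [ 0.7542  0.1686 -0.0451]
grip_width 0.17987317337972966
grip_force 59.9902453890536
[[ 0.3158 -0.93   -0.1883]
 [-0.8019 -0.3676  0.471 ]
 [-0.5072  0.0022 -0.8618]]
tip [ 0.4295 -0.1294  0.0795]
```

```bash
python3 - <<'E'
from h import *
p=optics.read_camera('wrist');a=optics.read_camera('side');b=optics.read_camera('top');np.save('w7.npy',[p,a,b],allow_pickle=True)
s=readout.state();T=R.from_quat(s['tool_rot']);g=s['ee_pos']-T.apply([0,0,.019]);K=T*tool(0,60).inv()
for n,d in(('bend',(0,0,.06)),('mitre',(-.0092,0,.0692)),('tip',(.075,0,.06)),('end',(0,0,-.105))):
    X=g+K.apply(d);print(n,X,[proj(c,X).round(1) for c in(p,a,b)])
w=p['img'][:250,170:390];w=cv2.resize(w,(528,600),interpolation=cv2.INTER_CUBIC)
sd=cv2.resize(a['img'][150:240,250:330],(267,300),interpolation=cv2.INTER_CUBIC)
tp=cv2.resize(b['img'][170:260,220:300],(267,300),interpolation=cv2.INTER_CUBIC)
cv2.imwrite('pics/w7.png',np.hstack([w,np.vstack([sd,tp])]))
E
```

```text
bend [ 0.4299 -0.1299  0.1545] [array([280.3, 177.8]), array([290.5, 187. ]), array([271.9, 211.3])]
mitre [ 0.4333 -0.1386  0.1636] [array([280.3, 173.1]), array([289.6, 182.3]), array([275.3, 209.8])]
tip [ 0.4295 -0.1294  0.0795] [array([280.2,  75.1]), array([290.6, 213. ]), array([271.6, 212.8])]
end [0.3692 0.0235 0.1559] [array([280.3, 378.5]), array([306.4, 216.4]), array([210.4, 236. ])]
```

View pics/w7.png

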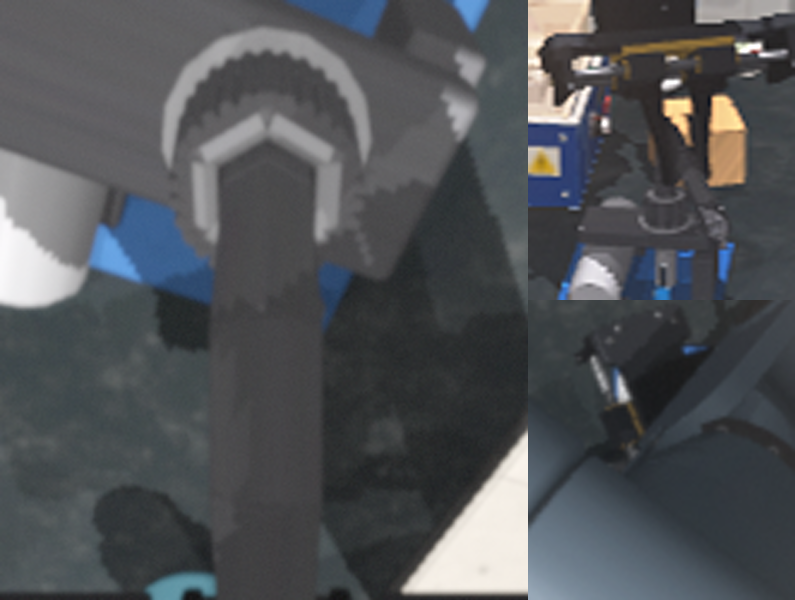

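```bash
python3 -m creep '[{"linear":[0,0,0],"delta_rot":[0,0,0],"hand":0.3},{"linear":[0,0,0],"delta_rot":[0,0,0],"hand":0.5},{"linear":[0,0,0],"delta_rot":[0,0,0],"hand":0.5},{"linear":[0,0,-0.02],"delta_rot":[0,0,0],"hand":0.5},{"linear":[0,0,-0.075],"delta_rot":[0,0,0],"hand":0.5}]' && python3 -m creep '[{"linear":[0,0,0],"delta_rot":[0,0,0],"hand":0}]'
python3 - <<'E'
from h import *
st();p=optics.read_camera('wrist');det(p,'hex_key');det(p,'bolt_head')
s=readout.state()
P=[(s['ee_pos'],R.from_quat(s['tool_rot'])),(np.array([.4285,-.128,.195]),tool(291.5,0))]
seg(P,s['q'])
E
```

```text
clock: 11.88
ee_pos: [0.4177, -0.1013, 0.2011]
tool_rot: [0.798, -0.543, -0.219, -0.145]
contact_force: [0.2, -0.5, -0.3]
grip_width: 0.494
grip_force: 0.0
clock: 12.0
ee_pos: [0.4223, -0.1058, 0.2035]
tool_rot: [0.799, -0.544, -0.21, -0.145]
contact_force: [0.3, 0.2, -0.3]
grip_width: 0.447
grip_force: 0.0
clock 12.0
q [-0.6851  0.4906  1.7135  0.2494  1.402   1.9801]
ee_pos [ 0.4223 -0.1058  0.2035]
tool_rot [ 0.7993 -0.5439 -0.2104 -0.1448]
contact_force [ 0.2752  0.1719 -0.3075]
ft_torque [-0.1903 -0.0695  0.0118]
grip_width 0.4467357207070688
grip_force 0.0
[[ 0.3198 -0.9304 -0.1789]
 [-0.8085 -0.3664  0.4604]
 [-0.494  -0.0026 -0.8695]]
linear [ 0.0271  0.0004 -0.0087] rot [0.001  0.1676 0.0002] deg 30.2 res 0.0 q [-0.54  0.33  1.89  0.    0.91  2.23]
```

```bash
python3 -m creep '[{"linear":[0.01,0,-0.012],"delta_rot":[0,0.056,0],"hand":0},{"linear":[0.027,0,-0.009],"delta_rot":[0,0.112,0],"hand":0},{"linear":[0.027,0,-0.009],"delta_rot":[0.001,0.168,0],"hand":0},{"linear":[0.027,0,-0.009],"delta_rot":[0.001,0.168,0],"hand":0}]' && python3 -m creep '[{"linear":[0,0,0.01],"delta_rot":[0,0,0],"hand":0},{"linear":[0,0,0.018],"delta_rot":[0,0,0],"hand":0},{"linear":[0,0,0.024],"delta_rot":[0,0,0],"hand":0},{"linear":[0,0,0.027],"delta_rot":[0,0,0],"hand":0}]' && python3 -m creep '[{"linear":[0,0,0.003],"delta_rot":[0,0,0],"hand":0},{"linear":[0,0,0.003],"delta_rot":[0,0,0],"hand":0}]'
python3 -c "
from h import *
st()"
```

```text
clock: 12.65
ee_pos: [0.4265, -0.1249, 0.1948]
tool_rot: [0.828, -0.561, -0.002, 0.0]
contact_force: [-0.4, 0.0, -0.4]
grip_width: 0.008
grip_force: 0.0
clock: 13.15
ee_pos: [0.4297, -0.1292, 0.168]
tool_rot: [0.826, -0.563, 0.001, 0.0]
contact_force: [0.3, -0.2, -0.2]
grip_width: 0.006
grip_force: 0.0
clock: 13.4
ee_pos: [0.4298, -0.1288, 0.1657]
tool_rot: [0.827, -0.563, 0.002, 0.0]
contact_force: [0.5, -0.2, 0.0]
grip_width: 0.003
grip_force: 0.0
clock 13.4
q [-0.5405  0.385   1.9237 -0.0013  0.8298  2.2264]
ee_pos [ 0.4298 -0.1288  0.1657]
tool_rot [ 0.8267 -0.5627  0.0015  0.0004]
contact_force [ 0.5172 -0.2225  0.005 ]
ft_torque [ 0.1356  0.0365 -0.0217]
grip_width 0.0029930207721634043
grip_force 0.0
[[ 0.3668 -0.9303  0.0021]
 [-0.9303 -0.3668 -0.0024]
 [ 0.003  -0.0011 -1.    ]]
```

```bash
python3 -m creep '[{"linear":[0,0,0.0015],"delta_rot":[0,0,0],"hand":0},{"linear":[0,0,0.003],"delta_rot":[0,0,0],"hand":0}]'; python3 -m creep '[{"linear":[0,0,0.0015],"delta_rot":[0,0,0],"hand":0},{"linear":[0,0,0.003],"delta_rot":[0,0,0],"hand":0}]';python3 -m creep '[{"linear":[0,0,0.0015],"delta_rot":[0,0,0],"hand":0}]'
```

```text
clock: 13.65
ee_pos: [0.43, -0.1288, 0.163]
tool_rot: [0.827, -0.563, 0.002, 0.0]
contact_force: [0.1, -0.1, -0.3]
grip_width: 0.005
grip_force: 0.0
clock: 13.9
ee_pos: [0.4299, -0.1288, 0.1598]
tool_rot: [0.827, -0.563, 0.002, 0.0]
contact_force: [0.3, -0.1, -0.9]
grip_width: 0.005
grip_force: 0.0
clock: 14.02
ee_pos: [0.4299, -0.1288, 0.1583]
tool_rot: [0.827, -0.563, 0.002, 0.0]
contact_force: [0.9, 0.0, 0.1]
grip_width: 0.003
grip_force: 0.0
```

```bash
python3 -m creep '[{"linear":[0,0,0.0015],"delta_rot":[0,0,0],"hand":0},{"linear":[0,0,0.003],"delta_rot":[0,0,0],"hand":0}]'; python3 -m creep '[{"linear":[0,0,0.0015],"delta_rot":[0,0,0],"hand":0},{"linear":[0,0,0.003],"delta_rot":[0,0,0],"hand":0}]'
python3 - <<'E'
from h import *
p=optics.read_camera('wrist');np.save('w8.npy',p,allow_pickle=True);det(p,'hex_key',2);det(p,'bolt_head');b=optics.read_camera('side');det(b,'hex_key',2)
gr=cv2.cvtColor(p['img'],cv2.COLOR_BGR2GRAY)
bx=(.4303,-.1329,.161);print('bend top',proj(p,bx),'bolt',proj(p,(.4303,-.1329,.094)))
a=np.radians(111.5);u=np.array([np.cos(a),np.sin(a),0])
for d in(.05,.1,.165):print(proj(p,np.array([.4303,-.1329,.161])+d*u))
E
```

```text
clock: 14.28
ee_pos: [0.4299, -0.1288, 0.1553]
tool_rot: [0.827, -0.563, 0.002, 0.0]
contact_force: [-0.5, 0.4, 0.9]
grip_width: 0.01
grip_force: 0.0
clock: 14.52
ee_pos: [0.4299, -0.1288, 0.1523]
tool_rot: [0.827, -0.563, 0.002, 0.0]
contact_force: [0.1, -0.8, 1.1]
grip_width: 0.005
grip_force: 0.1
hex_key [270. 210. 295. 335.] 0.56
bolt_head [251. 188. 312. 244.] 0.65
hex_key [289. 191. 313. 231.] 0.66
bend top [282.6656 266.8372] bolt [282.0738 225.1243]
[282.43   361.0839]
[282.2258 442.8021]
[281.9976 534.0871]
```

```bash
python3 - <<'E'
from h import *
from scipy.optimize import least_squares
b=optics.read_camera('side');det(b,'hex_key',2);st()
a=np.radians(111.5);B=np.array([.4303,-.1329,0]);u=np.array([np.cos(a),np.sin(a),0]);k=np.array([0,0,1.])
# key tilted by t about tip-ish point: tip depth
def pts(t,dep,off):
    x=-np.cos(t)*k+np.sin(t)*-u*-1*-1   # key x (short arm dir), down when t=0
    x=-np.cos(t)*k-np.sin(t)*u; zdir=-np.cos(t)*u+np.sin(t)*k  # key z (end->bend)
    tip=B+off*u+(.094-dep)*k; bend=tip-.075*x; end=bend-.165*zdir; return tip,bend,end
for t in(0,3,6,9,12):
    for dep in(.012,.017):
        P=pts(np.radians(t),dep,0);print(t,dep,[proj(b,X).round(1) for X in P],P[1],P[2])
gr=cv2.cvtColor(b['img'],cv2.COLOR_BGR2GRAY)
for v in range(184,236,2):print(v,' '.join('%3d'%x for x in gr[v,280:322]))
E
```

```text
hex_key [289. 190. 315. 233.] 0.96
clock 14.875
q [-0.5403  0.4094  1.9369 -0.0014  0.7918  2.2265]
ee_pos [ 0.4299 -0.1288  0.1524]
tool_rot [ 0.8267 -0.5626  0.0018  0.0004]
contact_force [0.4804 0.6038 0.0839]
ft_torque [ 0.0869 -0.0131  0.0018]
grip_width 0.005791039128283107
grip_force 0.034470216633053496
[[ 0.3669 -0.9302  0.0025]
 [-0.9302 -0.3669 -0.0027]
 [ 0.0034 -0.0013 -1.    ]]
0 0.012 [array([290.5, 211.5]), array([290.5, 185.7]), array([306.3, 215.3])] [ 0.4303 -0.1329  0.157 ] [0.3698 0.0206 0.157 ]
0 0.017 [array([290.6, 213.2]), array([290.5, 187.4]), array([306.3, 217.3])] [ 0.4303 -0.1329  0.152 ] [0.3698 0.0206 0.152 ]
3 0.012 [array([290.5, 211.5]), array([290.8, 186.3]), array([306.6, 219.4])] [ 0.4289 -0.1292  0.1569] [0.3685 0.0241 0.1483]
3 0.017 [array([290.6, 213.2]), array([290.8, 188.1]), array([306.6, 221.4])] [ 0.4289 -0.1292  0.1519] [0.3685 0.0241 0.1433]
6 0.012 [array([290.5, 211.5]), array([291.1, 187.1]), array([306.9, 223.5])] [ 0.4274 -0.1256  0.1566] [0.3673 0.0271 0.1393]
6 0.017 [array([290.6, 213.2]), array([291.2, 188.9]), array([306.9, 2
[... 4338 characters left out ...]
  65  67  69
228  78  62  54  56  64  67  67  68  95 110 115 111 104  96  78  67  67  68  66  65  67  67  64  58  91  94  80  95 101  80  61  67  69  67  65  63  63  61  60  62  64  67
230  67  53  54  63  69  68  68  72  98  82  70  97 104  96  79  66  67  68  66  65  64  64  64  61  69  86  96 102 103  81  60  62  67  65  63  62  64  65  67  69  71  72
232  55  54  63  68  69  67  71  73 100  82  49  90 106  95  78  66  66  68  68  66  64  65  65  65  66  59  60  83 107  89  62  68  69  68  69  69  69  67  69  71  72  74
234  54  54  54  55  54  58  60  59 107  93  46  90 107  97  72  64  74  73  71  67  65  66  65  66  66  58  53  53  72  75  65  67  67  67  68  67  70  72  71  72  73  76
```

```bash
python3 - <<'E'
from h import *
s=readout.state()
T1=tool(291.5,9);bend=np.array([.426,-.122,.154]);z=T1.apply([0,0,1])
P=[(s['ee_pos'],R.from_quat(s['tool_rot'])),(np.array([.4299,-.1288,.2]),R.from_quat(s['tool_rot'])),(bend-.021*z,T1),(bend+.017*z,T1),(np.array([.4303,-.1329,.152-.017]),tool(291.5,0))]
seg(P,s['q'])
E
```

```text
linear [ 0.0001 -0.     -0.0476] rot [0. 0. 0.] deg 0.0 res 0.0 q [-0.54  0.33  1.89 -0.    0.93  2.23]
linear [-0.0111  0.0012  0.0252] rot [-0.0004  0.0489  0.0001] deg 8.8 res 0.0 q [-0.45  0.34  2.   -0.17  0.7   2.43]
linear [-0.     0.     0.038] rot [0. 0. 0.] deg 0.0 res 0.0 q [-0.46  0.42  2.03 -0.19  0.59  2.46]
linear [ 0.0086 -0.      0.0036] rot [ 0.   -0.05  0.  ] deg 9.0 res 0.0 q [-0.55  0.44  1.95 -0.    0.75  2.22]
```

```bash
python3 -m creep '[{"linear":[0,0,-0.048],"delta_rot":[0,0,0],"hand":0.6},{"linear":[0,0,-0.048],"delta_rot":[0,0,0],"hand":0.6},{"linear":[0,0,-0.048],"delta_rot":[0,0,0],"hand":0.6},{"linear":[0,0,-0.048],"delta_rot":[0,0,0],"hand":0.6}]' && python3 -m creep '[{"linear":[-0.011,0.001,0],"delta_rot":[0,0.049,0],"hand":0.6},{"linear":[-0.011,0.001,0.025],"delta_rot":[0,0.049,0],"hand":0.6},{"linear":[-0.011,0.001,0.025],"delta_rot":[0,0.049,0],"hand":0.6}]' && python3 -m creep '[{"linear":[0,0,0.02],"delta_rot":[0,0,0],"hand":0.6},{"linear":[0,0,0.038],"delta_rot":[0,0,0],"hand":0.6},{"linear":[0,0,0.038],"delta_rot":[0,0,0],"hand":0.6},{"linear":[0,0,0.038],"delta_rot":[0,0,0],"hand":0}]' && python3 -m creep '[{"linear":[0,0,0],"delta_rot":[0,0,0],"hand":0},{"linear":[0,0,0],"delta_rot":[0,0,0],"hand":0},{"linear":[0,0,0],"delta_rot":[0,0,0],"hand":0},{"linear":[0,0,0],"delta_rot":[0,0,0],"hand":0},{"linear":[0,0,0],"delta_rot":[0,0,0],"hand":0}]' 60
python3 - <<'E'
from h import *
st();b=optics.read_camera('side');det(b,'hex_key',1)
E
```

```text
clock: 15.38
ee_pos: [0.429, -0.1282, 0.1995]
tool_rot: [0.827, -0.563, 0.001, 0.0]
contact_force: [-0.6, 0.2, 0.7]
grip_width: 0.37
grip_force: 0.0
clock: 15.75
ee_pos: [0.4231, -0.1177, 0.1736]
tool_rot: [0.825, -0.561, 0.062, 0.044]
contact_force: [-0.7, 0.4, -0.8]
grip_width: 0.592
grip_force: 0.0
clock: 16.25
ee_pos: [0.4276, -0.1248, 0.1383]
tool_rot: [0.824, -0.561, 0.066, 0.044]
contact_force: [-0.6, -0.6, 0.3]
grip_width: 0.545
grip_force: 0.0
clock: 16.88
ee_pos: [0.4272, -0.1244, 0.1381]
tool_rot: [0.824, -0.561, 0.066, 0.044]
contact_force: [0.4, 1.4, 3.6]
grip_width: 0.172
grip_force: 60.0
clock 16.875
q [-0.4625  0.4136  2.0266 -0.1874  0.5908  2.4534]
ee_pos [ 0.4272 -0.1244  0.1381]
tool_rot [ 0.8241 -0.5609  0.0655  0.0436]
contact_force [0.4324 1.3629 3.6031]
ft_torque [ 0.2955  0.0578 -0.0231]
grip_width 0.1722664953569099
grip_force 59.99817798379809
[[ 0.3622 -0.9302  0.0591]
 [-0.9188 -0.367  -0.1454]
 [ 0.1569 -0.0016 -0.9876]]
hex_key [288. 189. 311. 235.] 0.71
```

```bash
python3 -m creep '[{"linear":[0.004,0,0.0005],"delta_rot":[0,-0.025,0],"hand":0},{"linear":[0.0086,0,0.001],"delta_rot":[0,-0.05,0],"hand":0},{"linear":[0.0086,0,0.002],"delta_rot":[0,-0.05,0],"hand":0}]' && python3 -m creep '[{"linear":[0,0,0.0015],"delta_rot":[0,0,0],"hand":0},{"linear":[0,0,0.003],"delta_rot":[0,0,0],"hand":0}]'
python3 - <<'E'
from h import *
st();b=optics.read_camera('side');det(b,'hex_key',1)
gr=cv2.cvtColor(b['img'],cv2.COLOR_BGR2GRAY)
for v in range(206,236,2):print(v,' '.join('%3d'%x for x in gr[v,296:316]))
E
```

```text
clock: 17.35
ee_pos: [0.4305, -0.133, 0.1376]
tool_rot: [0.826, -0.564, -0.0, -0.001]
contact_force: [-1.1, 4.2, 16.1]
grip_width: 0.173
grip_force: 60.0
clock: 17.6
ee_pos: [0.4312, -0.1328, 0.1373]
tool_rot: [0.827, -0.563, 0.002, -0.0]
contact_force: [-5.6, 4.4, 42.7]
grip_width: 0.175
grip_force: 60.1
clock 17.6
q [-0.5476  0.4399  1.9464  0.0006  0.7503  2.2181]
ee_pos [ 0.4312 -0.1328  0.1373]
tool_rot [ 0.8266 -0.5627  0.0024 -0.0003]
contact_force [-5.5959  4.4492 42.7223]
ft_torque [0.9551 1.1906 0.0116]
grip_width 0.1746295987864052
grip_force 60.06871513556689
[[ 0.3667 -0.9303  0.0044]
 [-0.9303 -0.3667 -0.0022]
 [ 0.0036 -0.0033 -1.    ]]
hex_key [286. 187. 312. 221.] 0.66
206  62  59  61  63  64  64  59  55  55  57  56  55  55  55  56  57  57  59  63  69
208  97  64  57  62  63  65  64  61  58  59  66  68  65  60  62  61  62  64  64  62
210  62  59  57  57  60  63  63  64  60  56  60  66  69  70  70  68  69  68  66  67
212  62  61  65  65  57  60  63  62  64  60  56  61  67  71  71  68  65  65  65  66
214  62  69  78  75  63  54  85  83  66  68  65  59  57  65  71  71  
[... 154 characters left out ...]
  64  68  70  70  70  71  71
220  59  60  59  70  78  74  72  69  64  66  66  66  68  70  68  67  67  68  68  71
222  64  64  64  64  64  67  66  63  56  51  69  75  92  84  65  63  60  61  63  64
224  66  66  67  66  65  65  64  63  58  59  61  75  81  84  96  83  63  67  67  63
226 112 114 105  78  59  61  61  62  59  58  61  98 115 113  90  64  67  65  64  63
228  68  68  65  64  66  67  67  66  69  59  57  97 114 110  84  63  69  66  65  64
230  67  68  65  64  64  63  64  65  66  57  49  94 115  98  69  63  67  66  64  63
232  65  67  68  64  63  64  65  66  65  57  58  95 112  87  62  67  67  69  69  70
234  73  73  71  67  65  64  64  65  66  57  52  80  89  73  65  68  67  68  67  67
```

```bash
python3 -m creep '[{"linear":[0,0,-0.001],"delta_rot":[0,0,0.012],"hand":0},{"linear":[0,0,-0.001],"delta_rot":[0,0,-0.012],"hand":0},{"linear":[0.001,0,-0.001],"delta_rot":[0,0.008,0],"hand":0},{"linear":[-0.001,0,-0.001],"delta_rot":[0,-0.008,0],"hand":0},{"linear":[0,0,-0.001],"delta_rot":[0,0,0],"hand":0}]'
```

```text
clock: 18.32
ee_pos: [0.4309, -0.1329, 0.1375]
tool_rot: [0.826, -0.563, 0.002, -0.0]
contact_force: [-3.0, 4.5, 25.2]
grip_width: 0.173
grip_force: 60.0
```

```bash
python3 - <<'E'
from h import *
s=readout.state();T=R.from_quat(s['tool_rot']);a=np.radians(111.5);u=np.array([np.cos(a),np.sin(a),0])
T1=tool(291.5,7);z=T1.apply([0,0,1]);g=np.array([.4285,-.128,.155])+.09*(u*np.cos(.12)-np.array([0,0,np.sin(.12)]))
print(g)
P=[(s['ee_pos'],T),(s['ee_pos']+[0,0,.055],T),(g-.03*z,T1),(g+.019*z,T1),(np.array([.4303,-.1329,.154])+.09*u-[0,0,.019],tool(291.5,0))]
seg(P,s['q'])
E
```

```text
[ 0.3958 -0.0449  0.1442]
linear [ 0.0001 -0.0001 -0.055 ] rot [0. 0. 0.] deg 0.0 res 0.0 q [-0.55  0.34  1.89  0.    0.91  2.22]
linear [-0.0985  0.0006  0.0182] rot [-0.0008  0.0381 -0.0003] deg 6.9 res 0.0 q [-0.31  0.3   2.07 -0.15  0.7   2.56]
linear [ 0.    -0.     0.049] rot [0. 0. 0.] deg 0.0 res 0.0 q [-0.33  0.41  2.12 -0.18  0.55  2.59]
linear [ 0.0034  0.0001 -0.0093] rot [ 0.     -0.0389  0.    ] deg 7.0 res 0.0 q [-0.4   0.4   2.06  0.    0.68  2.36]
```

```bash
python3 -m creep '[{"linear":[0,0,-0.003],"delta_rot":[0,0,0],"hand":0.5},{"linear":[0,0,-0.003],"delta_rot":[0,0,0],"hand":0.5},{"linear":[0,0,-0.03],"delta_rot":[0,0,0],"hand":0.5},{"linear":[0,0,-0.055],"delta_rot":[0,0,0],"hand":0.5},{"linear":[0,0,-0.055],"delta_rot":[0,0,0],"hand":0.5}]' && python3 -m creep '[{"linear":[-0.05,0,0],"delta_rot":[0,0.019,0],"hand":0.5},{"linear":[-0.098,0,0.018],"delta_rot":[0,0.038,0],"hand":0.5},{"linear":[-0.098,0,0.018],"delta_rot":[0,0.038,0],"hand":0.5},{"linear":[-0.098,0,0.018],"delta_rot":[0,0.038,0],"hand":0.5}]'
python3 - <<'E'
from h import *
st();b=optics.read_camera('side');det(b,'hex_key',1);p=optics.read_camera('wrist');det(p,'hex_key')
np.save('w9.npy',p,allow_pickle=True)
gr=cv2.cvtColor(b['img'],cv2.COLOR_BGR2GRAY)
for v in range(206,236,2):print(v,' '.join('%3d'%x for x in gr[v,296:316]))
a=np.radians(111.5);u=np.array([np.cos(a),np.sin(a),0])
for t in(3,5,7,9):
    t=np.radians(t);be=np.array([.4303,-.1329,.077])+.075*(np.cos(t)*np.array([0,0,1])+np.sin(t)*u)
    en=be+.165*(np.cos(t)*u-np.sin(t)*np.array([0,0,1]));g=be+.09*(np.cos(t)*u-np.sin(t)*np.array([0,0,1]))
    print(proj(b,en),g,'wrist',[proj(p,be+d*(np.cos(t)*u-np.sin(t)*np.array([0,0,1]))).round(0) for d in(0,.05)])
T=tool(291.5,7);g=np.array([.3958,-.0449,.1442]);go(g+.019*T.apply([0,0,1]),T)
E
```

```text
clock: 18.95
ee_pos: [0.4313, -0.1333, 0.191]
tool_rot: [0.827, -0.563, 0.002, -0.0]
contact_force: [-0.4, 0.6, 0.9]
grip_width: 0.492
grip_force: 0.0
clock: 19.45
ee_pos: [0.3946, -0.0414, 0.1716]
tool_rot: [0.826, -0.561, 0.05, 0.033]
contact_force: [-0.3, 0.0, 0.6]
grip_width: 0.5
grip_force: 0.0
clock 19.45
q [-0.3157  0.3009  2.0721 -0.1423  0.6965  2.555 ]
ee_pos [ 0.3946 -0.0414  0.1716]
tool_rot [ 0.8256 -0.5611  0.0496  0.0331]
contact_force [-0.3197  0.0214  0.6488]
ft_torque [ 0.1295 -0.02    0.0143]
grip_width 0.5003811287786512
grip_force 0.0
[[ 0.3654 -0.9298  0.0447]
 [-0.9232 -0.3681 -0.1103]
 [ 0.119  -0.0009 -0.9929]]
hex_key [286. 192. 314. 233.] 0.54
hex_key [268.  74. 294. 340.] 0.72
206  67  79  79  82  76  67  62  58  60  58  57  56  58  58  58  60  63  63  65  73
208  68  71  77  77  75  72  70  68  65  67  69  69  66  64  65  66  67  67  67  65
210  64  75  82  78  78  73  68 121 113  71  71  71  71  71  74  73  72  71  71  72
212  58  59  74  82  78  79  73  69  72  73  73  72  72  71  71  70  71  70  69  69
214  65  62  56  71  79  78  72  69  71  71  70  7
[... 640 characters left out ...]
6  65  65  65  61  72  73  68  65  63  63  67  69  68  68  65  64
232  68  69  69  67  65  66  67  67  66  61  57  63  90  83  64  68  70  70  69  71
234  75  74  72  68  66  66  66  67  66  59  54  56  57  62  68  68  69  69  68  68
[306.6137 221.3633] [ 0.3959 -0.0456  0.1472] wrist [array([282.,  77.]), array([282., 176.])]
[306.8207 224.0813] [ 0.395  -0.0434  0.1439] wrist [array([282.,  83.]), array([282., 181.])]
[307.0046 226.78  ] [ 0.3942 -0.0413  0.1405] wrist [array([282.,  88.]), array([282., 185.])]
[307.1652 229.4547] [ 0.3934 -0.0393  0.137 ] wrist [array([282.,  93.]), array([282., 189.])]
linear [-0.0012  0.0005  0.0471] rot [-0.0006  0.0006 -0.0006] deg 0.18776606854974048
```

```bash
python3 -m creep '[{"linear":[0,0,0.03],"delta_rot":[0,0.006,0],"hand":0.5},{"linear":[0,0,0.051],"delta_rot":[0,0.006,0],"hand":0.5},{"linear":[0,0,0.051],"delta_rot":[0,0.006,0],"hand":0.5},{"linear":[0,0,0.051],"delta_rot":[0,0.006,0],"hand":0},{"linear":[0,0,0.051],"delta_rot":[0,0.006,0],"hand":0}]' 60 && python3 -m creep '[{"linear":[0,0,0],"delta_rot":[0,0,0],"hand":0},{"linear":[0,0,0],"delta_rot":[0,0,0],"hand":0},{"linear":[0,0,0],"delta_rot":[0,0,0],"hand":0}]'
python3 - <<'E'
from h import *
st();s=readout.state();T=R.from_quat(s['tool_rot'])
a=np.radians(111.5);u=np.array([np.cos(a),np.sin(a),0]);B=np.array([.4303,-.1329,.077]);
# level: rotate whole tool about tool-y axis through seat point
ax=T.apply([0,1,0]);rot=R.from_rotvec(ax*np.radians(-8))
for q in(rot,rot.inv()):
    p1=B+q.apply(s['ee_pos']-B);T1=q*T;print(T1.as_matrix()[2]);seg([(s['ee_pos'],T),(p1,T1)],s['q'])
E
```

```text
clock: 20.27
ee_pos: [0.3973, -0.0475, 0.1223]
tool_rot: [0.825, -0.561, 0.058, 0.038]
contact_force: [-0.0, -0.0, -0.2]
grip_width: 0.353
grip_force: 0.0
clock: 20.65
ee_pos: [0.3968, -0.047, 0.1218]
tool_rot: [0.825, -0.561, 0.058, 0.038]
contact_force: [0.0, 0.5, 1.1]
grip_width: 0.173
grip_force: 60.0
clock 20.65
q [-0.3165  0.4158  2.1263 -0.2139  0.519   2.631 ]
ee_pos [ 0.3968 -0.047   0.1218]
tool_rot [ 0.8247 -0.5613  0.0579  0.0382]
contact_force [0.0316 0.4686 1.0671]
ft_torque [ 0.2474 -0.0481  0.0679]
grip_width 0.17344889154397153
grip_force 60.00625649699941
[[ 0.3633 -0.9302  0.0525]
 [-0.9213 -0.3671 -0.128 ]
 [ 0.1384 -0.0019 -0.9904]]
[-0.0008 -0.0019 -1.    ]
linear [ 0.0088  0.     -0.0113] rot [-0.     -0.0444 -0.    ] deg 8.0 res 0.0 q [-0.41  0.4   2.06  0.    0.68  2.35]
[ 0.2748 -0.0019 -0.9615]
linear [-0.0071  0.      0.0124] rot [0.     0.0444 0.    ] deg 8.0 res 0.0688 q [-0.27  0.44  2.17 -0.41  0.42  2.85]
```

```bash
python3 -m creep '[{"linear":[0.0044,0,-0.006],"delta_rot":[0,-0.022,0],"hand":0},{"linear":[0.0088,0,-0.0113],"delta_rot":[0,-0.0444,0],"hand":0},{"linear":[0.0088,0,-0.0113],"delta_rot":[0,-0.0444,0],"hand":0},{"linear":[0.0088,0,-0.0113],"delta_rot":[0,-0.0444,0],"hand":0}]' 60
python3 - <<'E'
from h import *
st();s=readout.state();T=R.from_quat(s['tool_rot']);B=np.array([.4303,-.1329,s['ee_pos'][2]])
c=T.inv().apply(B-s['ee_pos']);print('axis in tool',c)
P=[(s['ee_pos'],T)]
for f in(20,40,60,75):
    r=R.from_euler('z',-f,degrees=True);P.append((B+r.apply(s['ee_pos']-B),r*T))
seg(P,s['q'])
for f in(4,8,12,16,20):
    r=np.radians(f);print(f,(c-R.from_euler('z',f,degrees=True).apply(c)).round(4),round(f/180,4))
b=optics.read_camera('side');det(b,'hex_key',1)
E
```

```text
clock: 21.15
ee_pos: [0.3989, -0.0535, 0.1337]
tool_rot: [0.827, -0.562, 0.0, -0.0]
contact_force: [0.3, 1.5, -0.8]
grip_width: 0.177
grip_force: 60.0
clock 21.15
q [-0.4134  0.4007  2.0618  0.0013  0.6784  2.3511]
ee_pos [ 0.3989 -0.0535  0.1337]
tool_rot [ 0.8268 -0.5625  0.0003 -0.0005]
contact_force [ 0.3158  1.5342 -0.8331]
ft_torque [ 0.3762 -0.1077 -0.0067]
grip_width 0.17685200298321035
grip_force 60.01025610130455
[[ 0.3672 -0.9301  0.001 ]
 [-0.9301 -0.3672  0.0005]
 [-0.0001 -0.0011 -1.    ]]
axis in tool [ 0.0854 -0.     -0.    ]
linear [ 0.0051 -0.0292  0.    ] rot [0.     0.0001 0.1111] deg 20.0 res 0.0 q [-0.37  0.43  2.    0.    0.72  2.74]
linear [ 0.0051 -0.0292  0.    ] rot [0.     0.0001 0.1111] deg 20.0 res 0.1213 q [-0.44  0.45  1.97  0.16  0.72  2.85]
linear [ 0.0051 -0.0292  0.    ] rot [0.     0.0001 0.1111] deg 20.0 res 0.2746 q [-0.54  0.46  2.01  0.4   0.61  2.85]
linear [ 0.0029 -0.0221  0.    ] rot [0.     0.0001 0.0833] deg 15.0 res 0.3641 q [-0.58  0.48  2.07  0.63  0.47  2.85]
4 [ 0.0002 -0.006   0.    ] 0.0222
8 [ 0.0008 -0.0119 -0.    ] 0.0444
12 [ 0.0019 -0.0177 -0.    ] 0.0667
16 [ 0.0033 -0.0235  0.    ] 0.0889
20 [ 0.0051 -0.0292 -0.    ] 0.1111
hex_key [289. 197. 314. 217.] 0.78
```

```bash
python3 -m creep '[{"linear":[0,0,0],"delta_rot":[0,0,0],"hand":0.5},{"linear":[0,0,0],"delta_rot":[0,0,0],"hand":0.5},{"linear":[0,0,-0.03],"delta_rot":[0,0,0],"hand":0.5},{"linear":[0,0,-0.065],"delta_rot":[0,0,0],"hand":0.5},{"linear":[0,0,-0.065],"delta_rot":[0,0,-0.05],"hand":0.5}]' && python3 -m creep '[{"linear":[0,0,0],"delta_rot":[0,0,-0.06],"hand":0.5},{"linear":[0,0,0],"delta_rot":[0,0,-0.12],"hand":0.5},{"linear":[0,0,0],"delta_rot":[0,0,-0.18],"hand":0.5},{"linear":[0,0,0],"delta_rot":[0,0,-0.24],"hand":0.5},{"linear":[0,0,0],"delta_rot":[0,0,-0.28],"hand":0.5}]' && python3 -m creep '[{"linear":[0,0,0],"delta_rot":[0,0,-0.06],"hand":0.5},{"linear":[0,0,0],"delta_rot":[0,0,-0.12],"hand":0.5},{"linear":[0,0,0],"delta_rot":[0,0,-0.18],"hand":0.5},{"linear":[0,0,0],"delta_rot":[0,0,-0.24],"hand":0.5},{"linear":[0,0,0],"delta_rot":[0,0,-0.28],"hand":0.5}]' && python3 -m creep '[{"linear":[0,0,0],"delta_rot":[0,0,-0.06],"hand":0.5},{"linear":[0,0,0],"delta_rot":[0,0,-0.12],"hand":0.5},{"linear":[0,0,0],"delta_rot":[0,0,-0.18],"hand":0.5},{"linear":[0,0,0],"delta_rot":[0,0,-0.24],"hand":0.5},{"linear":[0,0,0],"delta_rot":[0,0,-0.28],"hand":0.5}]'
python3 - <<'E'
from h import *
st();s=readout.state();b=optics.read_camera('side');det(b,'hex_key',1)
T=tool(111.5,-8.5);z=T.apply([0,0,1]);g=np.array([.3936,-.040,.1385]);print(z)
seg([(s['ee_pos'],R.from_quat(s['tool_rot'])),(g-.025*z,T),(g+.017*z,T)],s['q'])
E
```

```text
clock: 21.88
ee_pos: [0.401, -0.0547, 0.2012]
tool_rot: [0.869, -0.494, 0.003, -0.001]
contact_force: [0.3, -1.1, -0.7]
grip_width: 0.495
grip_force: 0.0
clock: 22.5
ee_pos: [0.3991, -0.0539, 0.199]
tool_rot: [0.997, -0.077, 0.0, -0.001]
contact_force: [-0.1, 0.4, 0.1]
grip_width: 0.502
grip_force: 0.0
clock: 23.12
ee_pos: [0.3991, -0.0539, 0.199]
tool_rot: [0.935, 0.355, 0.001, -0.0]
contact_force: [0.2, -0.6, 0.5]
grip_width: 0.501
grip_force: 0.0
clock: 23.75
ee_pos: [0.3991, -0.0539, 0.199]
tool_rot: [0.695, 0.719, 0.001, -0.0]
contact_force: [-0.0, 0.8, -0.3]
grip_width: 0.498
grip_force: 0.0
clock 23.75
q [-0.4145  0.2691  1.9884  0.0016  0.8836 -0.4504]
ee_pos [ 0.3991 -0.0539  0.199 ]
tool_rot [ 0.6947  0.7193  0.0006 -0.    ]
contact_force [-0.0127  0.7629 -0.3372]
ft_torque [ 0.0221 -0.1152  0.0131]
grip_width 0.497662615612129
grip_force 0.0
[[-0.0349  0.9994  0.0008]
 [ 0.9994  0.0349  0.001 ]
 [ 0.0009  0.0009 -1.    ]]
hex_key [289. 193. 309. 231.] 0.65
[ 0.0542 -0.1375 -0.989 ]
linear [ 0.0175 -0.0063  0.0358] rot [-0.0077 -0.047  -0.1082] deg 21.3 res 0.0 q [-0.29  0.32  2.1  -0.19  0.65 -0.51]
linear [-0.     0.     0.042] rot [0. 0. 0.] deg 0.0 res 0.0 q [-0.3   0.41  2.13 -0.24  0.51 -0.47]
```

```bash
python3 -m creep '[{"linear":[0.0175,-0.006,0.005],"delta_rot":[-0.004,-0.024,-0.055],"hand":0.5},{"linear":[0.0175,-0.006,0.015],"delta_rot":[-0.008,-0.047,-0.108],"hand":0.5},{"linear":[0.0175,-0.006,0.036],"delta_rot":[-0.008,-0.047,-0.108],"hand":0.5},{"linear":[0.0175,-0.006,0.036],"delta_rot":[-0.008,-0.047,-0.108],"hand":0.5}]' && python3 -m creep '[{"linear":[0,0,0.02],"delta_rot":[0,0,0],"hand":0.5},{"linear":[0,0,0.042],"delta_rot":[0,0,0],"hand":0.5},{"linear":[0,0,0.042],"delta_rot":[0,0,0],"hand":0.5},{"linear":[0,0,0.042],"delta_rot":[0,0,0],"hand":0},{"linear":[0,0,0.042],"delta_rot":[0,0,0],"hand":0}]' 60 && python3 -m creep '[{"linear":[0,0,0],"delta_rot":[0,0,0],"hand":0},{"linear":[0,0,0],"delta_rot":[0,0,0],"hand":0},{"linear":[0,0,0],"delta_rot":[0,0,0],"hand":0}]'
python3 - <<'E'
from h import *
s=readout.state();T=R.from_quat(s['tool_rot']);print(T.as_matrix(),s['contact_force'])
B=np.array([.4303,-.1329,.077])
rot=R.from_rotvec(T.apply([0,1,0])*np.radians(8.5));p1=B+rot.apply(s['ee_pos']-B);T1=rot*T;print(p1,T1.as_matrix()[2])
P=[(s['ee_pos'],T),(p1,T1)]
for f in(20,40,60,75):
    r=R.from_euler('z',-f,degrees=True);P.append((B+r.apply(p1-B),r*T1))
seg(P,s['q'])
E
```

```text
clock: 24.35
ee_pos: [0.3917, -0.036, 0.1622]
tool_rot: [0.564, 0.823, -0.042, 0.06]
contact_force: [0.1, -0.4, -0.1]
grip_width: 0.5
grip_force: 0.0
clock: 24.98
ee_pos: [0.3956, -0.0424, 0.1223]
tool_rot: [0.564, 0.823, -0.041, 0.062]
contact_force: [0.3, -0.4, -0.2]
grip_width: 0.353
grip_force: 0.0
clock: 25.35
ee_pos: [0.3951, -0.0421, 0.1216]
tool_rot: [0.563, 0.823, -0.041, 0.062]
contact_force: [-0.3, 0.9, 1.2]
grip_width: 0.173
grip_force: 60.0
[[-0.3576  0.9323  0.0548]
 [ 0.9221  0.3617 -0.1371]
 [-0.1476  0.0015 -0.989 ]] [-0.2751  0.9435  1.1556]
[ 0.3978 -0.0493  0.1355] [ 0.0002  0.0015 -1.    ]
linear [-0.0096 -0.     -0.0126] rot [ 0.      0.0472 -0.    ] deg 8.5 res 0.0 q [-0.4   0.39  2.06  0.    0.68 -0.78]
linear [-0.0054  0.0307  0.    ] rot [-0.     -0.0002  0.1111] deg 20.0 res 0.0 q [-0.36  0.42  1.99  0.    0.72 -0.38]
linear [-0.0054  0.0307  0.    ] rot [-0.     -0.0002  0.1111] deg 20.0 res 0.0 q [-0.35  0.45  1.92  0.    0.76 -0.02]
linear [-0.0054  0.0307  0.    ] rot [-0.     -0.0002  0.1111] deg 20.0 res 0.0 q [-0.36  0.48  1.85 -0.    0.8   0.32]
linear [-0.003   0.0232  0.    ] rot [-0.     -0.0001  0.0833] deg 15.0 res 0.0 q [-0.38  0.5   1.81 -0.    0.83  0.56]
```

```bash
python3 -m creep '[{"linear":[-0.0048,0,-0.0065],"delta_rot":[0,0.0236,0],"hand":0},{"linear":[-0.0096,0,-0.0126],"delta_rot":[0,0.0472,0],"hand":0},{"linear":[-0.0096,0,-0.0126],"delta_rot":[0,0.0472,0],"hand":0}]' 60 && python3 -m creep '[{"linear":[-0.0003,0.0078,0],"delta_rot":[0,0,0.0278],"hand":0},{"linear":[-0.0014,0.0156,0],"delta_rot":[0,0,0.0556],"hand":0},{"linear":[-0.0031,0.0232,0],"delta_rot":[0,0,0.0833],"hand":0},{"linear":[-0.0054,0.0307,0],"delta_rot":[0,0,0.1111],"hand":0},{"linear":[-0.0054,0.0307,0],"delta_rot":[0,0,0.1111],"hand":0}]'
cat >> h.py <<'E'
def swing(B=(.4303,-.1329)):
    s=readout.state();T=R.from_quat(s['tool_rot']).as_matrix();d=s['ee_pos'][:2]-B
    print('tool x heading',np.degrees(np.arctan2(T[1,0],T[0,0])),'arm heading',np.degrees(np.arctan2(d[1],d[0])),'r',np.hypot(*d),'F',s['contact_force'],'M',s['ft_torque'],'z',s['ee_pos'][2],T[2],s['clock'])
E
python3 -c "
from h import *
swing()"
```

```text
clock: 25.72
ee_pos: [0.3974, -0.0494, 0.1354]
tool_rot: [0.566, 0.824, 0.001, -0.0]
contact_force: [0.1, 3.0, 0.1]
grip_width: 0.179
grip_force: 60.0
clock: 26.35
ee_pos: [0.4261, -0.0422, 0.1346]
tool_rot: [0.698, 0.716, -0.001, -0.002]
contact_force: [-2.1, 2.6, -0.0]
grip_width: 0.177
grip_force: 60.4
tool x heading 91.45207082268287 arm heading 92.6276414184431 r 0.09076010304377367 F [-2.1115  2.6243 -0.048 ] M [0.3368 0.3765 0.607 ] z 0.1346009444012042 [ 0.0007 -0.0037 -1.    ] 26.35
```

```bash
python3 -m creep '[{"linear":[-0.0003,0.0078,0],"delta_rot":[0,0,0.0278],"hand":0},{"linear":[-0.0014,0.0156,0],"delta_rot":[0,0,0.0556],"hand":0},{"linear":[-0.0031,0.0232,0],"delta_rot":[0,0,0.0833],"hand":0},{"linear":[-0.0054,0.0307,0],"delta_rot":[0,0,0.1111],"hand":0}]' && python3 -c "
from h import *
swing()" && python3 -m creep '[{"linear":[-0.0003,0.0078,0],"delta_rot":[0,0,0.0278],"hand":0},{"linear":[-0.0014,0.0156,0],"delta_rot":[0,0,0.0556],"hand":0},{"linear":[-0.0031,0.0232,0],"delta_rot":[0,0,0.0833],"hand":0},{"linear":[-0.0054,0.0307,0],"delta_rot":[0,0,0.1111],"hand":0},{"linear":[-0.0054,0.0307,0],"delta_rot":[0,0,0.1111],"hand":0}]' && python3 -c "
from h import *
swing()"
```

```text
clock: 26.85
ee_pos: [0.4567, -0.0466, 0.1346]
tool_rot: [0.813, 0.583, -0.001, -0.002]
contact_force: [-2.6, 3.5, -1.6]
grip_width: 0.174
grip_force: 60.7
tool x heading 71.25424747755046 arm heading 72.99165343780088 r 0.09029536128029284 F [-2.5819  3.4827 -1.5991] M [0.6603 0.4004 0.7554] z 0.13455696102199696 [ 0.0008 -0.0044 -1.    ] 26.85
clock: 27.48
ee_pos: [0.4848, -0.0615, 0.1344]
tool_rot: [0.901, 0.433, -0.0, -0.002]
contact_force: [-1.4, 5.2, -2.2]
grip_width: 0.177
grip_force: 60.3
tool x heading 51.312283760250324 arm heading 52.60457794391136 r 0.08981438957291464 F [-1.3593  5.2067 -2.197 ] M [0.9744 0.1256 0.401 ] z 0.1343517529356559 [ 0.0008 -0.0036 -1.    ] 27.475
```

```bash
python3 -m creep '[{"linear":[-0.0001,0.0047,0],"delta_rot":[0,0,0.0167],"hand":0},{"linear":[-0.0005,0.0094,0],"delta_rot":[0,0,0.0333],"hand":0}]' && python3 -c "
from h import *
swing()" && python3 -m creep '[{"linear":[-0.0001,0.0047,0],"delta_rot":[0,0,0.0167],"hand":0},{"linear":[-0.0005,0.0094,0],"delta_rot":[0,0,0.0333],"hand":0}]' && python3 -c "
from h import *
swing()"&& python3 -m creep '[{"linear":[-0.0001,0.0047,0],"delta_rot":[0,0,0.0167],"hand":0},{"linear":[-0.0001,0.0047,0],"delta_rot":[0,0,0.0167],"hand":0}]' && python3 -c "
from h import *
swing()"
```

```text
clock: 27.72
ee_pos: [0.4915, -0.0675, 0.1344]
tool_rot: [0.923, 0.385, -0.001, -0.002]
contact_force: [-1.3, 6.0, -4.2]
grip_width: 0.179
grip_force: 60.4
tool x heading 45.29404362668864 arm heading 46.872337849089426 r 0.08957091789829214 F [-1.2526  5.9577 -4.2005] M [1.1827 0.0531 0.6346] z 0.13437735051651112 [ 0.0004 -0.004  -1.    ] 27.725
clock: 27.98
ee_pos: [0.498, -0.0744, 0.1343]
tool_rot: [0.942, 0.336, -0.001, -0.002]
contact_force: [-1.4, 4.7, -4.2]
grip_width: 0.172
grip_force: 60.4
tool x heading 39.28382070709902 arm heading 40.83079874124815 r 0.08942825200422637 F [-1.3693  4.7098 -4.1941] M [ 1.1733 -0.0087  0.5853] z 0.13428844081368219 [ 0.0003 -0.0041 -1.    ] 27.975
clock: 28.22
ee_pos: [0.5002, -0.077, 0.1342]
tool_rot: [0.95, 0.312, -0.001, -0.003]
contact_force: [-0.2, 9.2, -1.7]
grip_width: 0.172
grip_force: 61.1
tool x heading 36.40157422365259 arm heading 38.65090527677421 r 0.08947604428681333 F [-0.1646  9.1546 -1.6725] M [1.7212 0.1545 0.9472] z 0.13419400063455167 [-0.0001 -0.0067 -1.    ] 28.225
```

```bash
python3 -m creep '[{"linear":[-0.0001,0.0047,0],"delta_rot":[0,0,0.0167],"hand":0},{"linear":[-0.0001,0.0047,0],"delta_rot":[0,0,0.0167],"hand":0}]' && python3 -c "
from h import *
swing()"&& python3 -m creep '[{"linear":[-0.0001,0.0047,0],"delta_rot":[0,0,0.0167],"hand":0},{"linear":[-0.0001,0.0047,0],"delta_rot":[0,0,0.0167],"hand":0}]' && python3 -c "
from h import *
swing()"
```

```text
clock: 28.48
ee_pos: [0.5015, -0.079, 0.1341]
tool_rot: [0.958, 0.288, -0.002, -0.005]
contact_force: [-2.7, 13.1, 1.1]
grip_width: 0.181
grip_force: 61.9
tool x heading 33.4191252277356 arm heading 37.15650175507988 r 0.08930238850538924 F [-2.6629 13.0597  1.0585] M [2.5384 0.3199 1.0914] z 0.1340500378421353 [-0.0012 -0.0109 -0.9999] 28.475
clock: 28.72
ee_pos: [0.5026, -0.0809, 0.1339]
tool_rot: [0.965, 0.262, -0.003, -0.007]
contact_force: [-3.4, 18.9, 2.4]
grip_width: 0.182
grip_force: 62.8
tool x heading 30.40063249310646 arm heading 35.69695618295242 r 0.08907806664914698 F [-3.4446 18.8578  2.3866] M [3.3266 0.4965 1.2012] z 0.1339224231927087 [-0.0023 -0.0153 -0.9999] 28.725
```

```bash
python3 -m creep '[{"linear":[-0.0002,-0.0063,0],"delta_rot":[0,0,-0.0222],"hand":0},{"linear":[-0.0009,-0.0125,0],"delta_rot":[0,0,-0.0444],"hand":0},{"linear":[-0.0009,-0.0125,0],"delta_rot":[0,0,-0.0444],"hand":0}]' && python3 - <<'E'
from h import *
swing()
b=optics.read_camera('side');np.save('s1.npy',b,allow_pickle=True);det(b,'hex_key')
a=np.radians(39.);u=np.array([np.cos(a),np.sin(a),0])
for dep in(.012,.017):
    for mz in(.094,.091):
        be=np.array([.4303,-.1329,mz-dep+.075]);print(dep,mz,'bend',proj(b,be),'end',proj(b,be+.165*u),'head',proj(b,(.4303,-.1329,mz)))
gr=cv2.cvtColor(b['img'],cv2.COLOR_BGR2GRAY)
for v in range(176,224,1):print(v,' '.join('%3d'%x for x in gr[v,262:304]))
E
```

```text
clock: 29.1
ee_pos: [0.4982, -0.0755, 0.1344]
tool_rot: [0.945, 0.328, -0.001, -0.002]
contact_force: [-2.4, 5.6, -3.0]
grip_width: 0.178
grip_force: 59.2
tool x heading 38.275250235556875 arm heading 40.19356448081269 r 0.08894739591558387 F [-2.3833  5.591  -3.0277] M [1.0267 0.4791 0.1578] z 0.13440160883684835 [-0.0008 -0.0047 -1.    ] 29.1
hex_key [233. 187. 296. 210.] 0.71
0.012 0.094 bend [290.4737 185.6687] end [231.6859 200.2559] head [290.5355 207.4854]
0.012 0.091 bend [290.4767 186.7292] end [231.7534 201.3603] head [290.5383 208.5011]
0.017 0.094 bend [290.4787 187.4349] end [231.7984 202.0952] head [290.5355 207.4854]
0.017 0.091 bend [290.4817 188.4916] end [231.8657 203.1956] head [290.5383 208.5011]
176  62  66  82  79  63  63  62  62  62  56  51  49  49  50  49  50  50  50  49  47  47  45  42  42  41  44  45  42  40  81 144 141  84  43  50  60  68  72  73  72  74  71
177  53  52  50  58  64  62  61  61  61  56  50  49  50  50  49  48  46  44  43  43  43  42  44  44  44  43  44  43  45  60  59  43  50  58  61  64  67  69  69  70  69  68
178  53  57  60  61  63  61  6
[... 7181 characters left out ...]
 128 129 130
220  75  77  73  67  65  69  70  70  71  72  72  73  73  74  75  74  75  75  76  76  75  75  75  73  68  81  96 109 116 112 112 101  81  73  65  59  70  74  72 107 126 128
221  73  73  70  65  63  64  63  63  63  64  63  63  63  62  62  64  65  64  66  67  68  67  70  70  68  66  66  66  65  66  65  66  65  67  65  71  76  76  77  75  74 108
222  51  50  60  65  61  63  62  63  62  63  62  63  63  62  64  63  63  63  63  63  63  63  63  63  63  64  63  65  65  64  65  66  66  66  66  67  68  70  72  72  72  70
223  52  51  59  63  63  61  64  65  65  64  62  65  64  61  62  64  64  64  63  63  65  65  64  63  63  63  63  63  64  64  64  64  64  64  64  64  66  66  65  67  67  62
```

```bash
python3 - <<'E'
from h import *
b=np.load('s1.npy',allow_pickle=True).item()
a=np.radians(39.5);u=np.array([np.cos(a),np.sin(a),0]);B=np.array([.4303,-.1329,0])
obs=np.array([[283.5,187],[279.7,188],[275.5,189],[271.8,190]])
for bz in(.149,.152,.155,.158,.161):
    L=np.array([proj(b,B+u*d+[0,0,bz+.0092]) for d in np.linspace(0,.1,60)])
    print(bz,'ridge rows',np.interp(obs[:,0],L[::-1,0],L[::-1,1]).round(2))
c=np.radians(99)
f=np.array([np.cos(c),np.sin(c),0])
for z in(.090,.092,.094,.096):
    print(z,[ (r,proj(b,B+f*r+[0,0,z])[1].round(2)) for r in(.0099,.0122,.017)],'left',proj(b,B+[0,0,z]+.0122*np.array([np.cos(np.radians(9)),np.sin(np.radians(9)),0])))
for z in(.066,.068,.07,.072):print(z,[ (r,proj(b,B+f*r+[0,0,z])[1].round(2)) for r in(.017,.02,.022)],proj(b,B+[.017,.003,z]),proj(b,B+[.021,.003,z]))
E
```

```text
0.149 ridge rows [187.01 187.97 189.03 189.96]
0.152 ridge rows [185.93 186.89 187.95 188.88]
0.155 ridge rows [184.86 185.81 186.86 187.79]
0.158 ridge rows [183.78 184.73 185.78 186.7 ]
0.161 ridge rows [182.71 183.65 184.69 185.61]
0.09 [(0.0099, np.float64(210.59)), (0.0122, np.float64(211.0)), (0.017, np.float64(211.87))] left [285.8901 208.855 ]
0.092 [(0.0099, np.float64(209.91)), (0.0122, np.float64(210.32)), (0.017, np.float64(211.18))] left [285.8851 208.1787]
0.094 [(0.0099, np.float64(209.23)), (0.0122, np.float64(209.64)), (0.017, np.float64(210.5))] left [285.88   207.5015]
0.096 [(0.0099, np.float64(208.55)), (0.0122, np.float64(208.96)), (0.017, np.float64(209.82))] left [285.8749 206.8233]
0.066 [(0.017, np.float64(219.98)), (0.02, np.float64(220.53)), (0.022, np.float64(220.9))] [284.037  216.9609] [282.5464 216.8531]
0.068 [(0.017, np.float64(219.31)), (0.02, np.float64(219.86)), (0.022, np.float64(220.23))] [284.0307 216.2954] [282.5391 216.1878]
0.07 [(0.017, np.float64(218.63)), (0.02, np.float64(219.19)), (0.022, np.float64(219.55))] [284.0245 215.629 ] [282.5318 215.5216]
0.072 [(0.017, np.float64(217.96)), (0.02, np.float64(218.51)), (0.022, np.float64(218.88))] [284.0182 214.9616] [282.5246 214.8545]
```

```bash
python3 -m creep '[{"linear":[0,0,0.002],"delta_rot":[0,0,0],"hand":0.1},{"linear":[0,0,0.002],"delta_rot":[0,0,0],"hand":0.4},{"linear":[0,0,0.002],"delta_rot":[0,0,0],"hand":0.5},{"linear":[0,0,0.002],"delta_rot":[0,0,0],"hand":0.5},{"linear":[0,0,-0.03],"delta_rot":[0,0,0],"hand":0.5}]' && python3 -m creep '[{"linear":[0,0,-0.05],"delta_rot":[0,0,0],"hand":0.5},{"linear":[0,0,-0.09],"delta_rot":[0,0,0],"hand":0.5},{"linear":[-0.04,0,-0.1],"delta_rot":[0,0,0],"hand":0.5},{"linear":[-0.1,0,-0.1],"delta_rot":[0,0,0],"hand":0.5},{"linear":[-0.1,0,-0.1],"delta_rot":[0,0,0],"hand":0.5}]'
python3 - <<'E'
from h import *
swing();b=optics.read_camera('side');p=optics.read_camera('wrist');np.save('s2.npy',[b,p],allow_pickle=True)
for c in(b,p):
    det(c,'hex_key');det(c,'bolt_head')
for l in('bottle_blue','beaker_water'):det(b,l)
gr=cv2.cvtColor(b['img'],cv2.COLOR_BGR2GRAY)
for v in range(182,232,2):print(v,' '.join('%3d'%x for x in gr[v,224:304:2]))
a=np.radians(39.5);u=np.array([np.cos(a),np.sin(a),0]);k=np.array([0,0,1.])
for t in(5,7,9):
  for dep in(.013,.017):
    t_=np.radians(t);be=np.array([.4303,-.1329,.092-dep])+.075*(np.cos(t_)*k+np.sin(t_)*u);en=be+.165*(np.cos(t_)*u-np.sin(t_)*k);up=.0092*(np.cos(t_)*k+np.sin(t_)*u)
    print(t,dep,[proj(b,x).round(1) for x in(be+up,be+.08*(np.cos(t_)*u-np.sin(t_)*k)+up,en,en+up)])
E
```

```text
clock: 29.82
ee_pos: [0.5002, -0.0781, 0.1643]
tool_rot: [0.945, 0.327, -0.001, -0.001]
contact_force: [0.3, -1.3, 0.5]
grip_width: 0.478
grip_force: 0.0
clock: 30.45
ee_pos: [0.4203, -0.142, 0.2659]
tool_rot: [0.946, 0.325, 0.001, 0.001]
contact_force: [1.1, 0.5, 0.4]
grip_width: 0.5
grip_force: 0.0
tool x heading 37.87995793166127 arm heading -137.65263574257327 r 0.013548415407007365 F [1.1189 0.4872 0.4218] M [-0.0376 -0.0318  0.0287] z 0.2659195007412683 [ 0.0003  0.0025 -1.    ] 30.45
hex_key [233. 190. 296. 219.] 0.68
bolt_head [283. 206. 296. 220.] 0.49
hex_key [244.   0. 288. 192.] 0.64
bolt_head [255. 163. 295. 199.] 0.56
bottle_blue [290. 244. 311. 294.] 0.6
beaker_water [278. 266. 306. 322.] 0.56
182 214 203 210 209 211 212 212 214 214 214 213 212 212 213 213 212 211 194 204 214 216 190  65  66  72  80  70  72  71  68  64 133 229 227 221 222 226 224 210 205
184 246 245 245 238 237 239 230 229 231 220 220 220 215 216 215 220 219 220 228 192 238 119 111  98  76  71  70  70  70  69  66  87 208 230 227 122 109 146 129 119
186  63  63  65  77  84  84 102 111 115 144 141 170 18
[... 3619 characters left out ...]
73  56  55  56  66 109 198 221 226 224 219 104  87  66  56  70  69  95  69 104  78  66  67  65  64
5 0.013 [array([288. , 184.2]), array([260.4, 193.7]), array([230.1, 207.5]), array([229.6, 204.3])]
5 0.017 [array([288. , 185.6]), array([260.5, 195.1]), array([230.2, 209. ]), array([229.7, 205.7])]
7 0.013 [array([287. , 184.6]), array([259.5, 195. ]), array([229.5, 209.9]), array([228.9, 206.7])]
7 0.017 [array([287., 186.]), array([259.6, 196.5]), array([229.6, 211.4]), array([229. , 208.1])]
9 0.013 [array([286., 185.]), array([258.7, 196.4]), array([229. , 212.3]), array([228.2, 209.1])]
9 0.017 [array([286. , 186.4]), array([258.7, 197.8]), array([229.1, 213.7]), array([228.3, 210.6])]
```

```bash
python3 -m creep '[{"linear":[0,0,-0.04],"delta_rot":[0,0,0],"hand":0.5},{"linear":[0,0,-0.04],"delta_rot":[0,0,0],"hand":0.5},{"linear":[0,0,-0.04],"delta_rot":[0,0,0],"hand":0.5}]' && python3 -c "
from h import *
b=optics.read_camera('side');det(b,'hex_key');print(ctrl.job_done())"
```

```text
clock: 31.22
ee_pos: [0.422, -0.1389, 0.3049]
tool_rot: [0.945, 0.328, 0.0, -0.0]
contact_force: [0.2, -0.5, -0.4]
grip_width: 0.499
grip_force: 0.0
hex_key [233. 190. 293. 216.] 0.64
the job is handed in; nothing more can be done
None
```

I handed the job in at 31 s: the bolt was turned about 72° clockwise until it met its stop and the key was left in it, but once let go the key sagged about 10°. Before that it measured fully seated, so it may no longer sit fully down. No verdict came back; the bottle and beaker did not appear to have moved.

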